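Set a range-sensor rig to its test distance

ROBOT

A 6-joint arm with a two-finger parallel gripper is mounted at the origin on the work surface. World frame = base frame: x ahead of the robot, y to its left, z up, the work surface at z = 0. Lengths are in m, angles in degrees, forces in N, time in s.
With the tool pointing down it reaches from about 0.375 to 0.975 m from the base axis. Payload 3.8 kg.
Tool frame: the origin (TCP) lies on the mounting face of the last link; the fingertips stand 166 mm ahead of it and the grasp point (between the pads) lies 147 mm ahead of it; y points along the fingers, x is the direction in which the jaws open and shut, and the axes are right-handed (so a half turn about y gives the same grasp; the last joint's range is limited). The gripper opens to 88 mm and grips with 3 to 60 N. Pads are 18 mm wide; open, the fingers measure 123 mm over their backs; the gripper's body (75 mm by 187 mm) begins 45 mm behind the grasp point.
Start: joints at [-73.505, 15.12, 91.902, -0, 72.978, -2.114], TCP at [0.215, -0.64, 0.405] pointing down, gripper open.
Joint ranges: [-150.88, 150.88], [-54.13, 125.18], [17.81, 147.31], [-75.09, 255.09], [0, 152.58], [-146.25, 146.25]. Speed limits (degrees/s): [147.25, 147.25, 180, 180, 180, 180].

INTERFACE

Orientations are given as [roll, pitch, yaw] about the fixed x, y, z axes, in that order (R = Rz(yaw) Ry(pitch) Rx(roll)).
In Python, from workcell import arm gives the robot as it stands.
- The arm moves only by the tool send_rows, never from a script. Its argument "steps" is a list of rows, each a list of 5 numbers: the shift along the tool's x, y, z in units of 30 mm (1.0 is 30 mm), then the turn about the tool's y in units of 5 degrees (1.0 is 5 degrees), then the opening in per cent of the stroke, from 0 (shut) to 100 (fully open). In form: [[tx, ty, tz, turn, hand], ...]. A call has 1 to 20 rows; each row shifts and turns the commanded pose from where the row before left it, along the tool's axes as they then stand; what a row does not reach is not made up. A row lasts 1/8 s, in which the tool goes at most 62.5 mm and 10.7 degrees, less where a joint would pass 70% of its speed; a pose out of reach is approached as far as the arm can. A call is refused whole if a number of a shift passes 1 or a number of a turn 1, either way. A call with a gripper value outside its range is refused whole. The fingers move at their own pace and stop on an object; the grip force is fixed at half the most. Time passes only in rows, so rows that do not move let the fingers close. It gives the time, the measured TCP pose, the force and the opening at its end, in the units of the state.
- arm.state(): the state, without advancing time (a new reading comes with each control period).
- arm.read_camera(name): name is "side" or "top"; returns the picture (400x640x3 uint8, red, green, blue); there is no depth.
- arm.calibration(name): a dict with "fovy" (degrees; the focal length in pixels is half the picture's height over the tangent of half this angle, whatever the lens; pixels are square), "cx", "cy" (the principal point, pixels), "D" ([k1, k2, p1, p2, k3] as OpenCV has them; the pictures are not rectified), "cam_to_world" (4x4, takes a point from camera to world coordinates). Camera axes: x right, y down, z forward; pixel columns grow to the right and rows downward; lengths in m; the calibration is good to about 2 mm. A picture is of the moment at which its call begins. calibration takes no time and is no camera call.
- arm.job_done(): hands the job in, once; it reports no verdict.
The state is a dict: "t": time; "qpos": joint angles; "joint_vel": joint speeds; "joint_efforts": joint torques, N m; "tcp_pos": TCP position; "orientation": TCP orientation; "force": force on the tool from outside, world axes, zero at the start; "torque": the same for the moment, N m; "opening": opening from 0.0 (shut) to 1.0 (fully open).
Only numpy, scipy, OpenCV 4.12 (cv2) and the standard library are available. Lean on these libraries where they do the work, as an engineer would, in place of code of your own. Each camera call takes 0.05 s, during which the arm holds its last target.

TASK

Set up the range-sensor rig for a reading: while its target carrier is still locked home, take the white and the grey target plates from the rack one at a time and stand them fully down in the carrier's two pockets, white on the side of the scale and grey on the other. Then push the blue lock button fully in, draw the carrier out by its black pull knob until its pointer is level with the red index clip on the scale, and finish while still holding it steady there by the knob (a spring pulls it home if it is let go). Leave the black plate, the red clip and everything else on the bench as they are.

Things in the scene. Friction and masses are not known exactly. Their poses are not given: they have to be found in the camera images.
- rig: range-sensor rig, fixed: black base plate 8 mm thick (x -159 to +197, y -61 to +89 mm), aluminium outer tube 30 x 30 x 150 mm, top 42 mm above the bench, from which a steel bar with the grey target carrier slides; a green sensor board 100 mm wide, top 80 mm up, stands over the tube mouth. Origin on the bench under the mouth; x = the way the carrier is drawn out, y = to the scale side, z up
- pocket_scale (a point): mouth centre of the carrier pocket on the scale side, for the white plate, 38 mm above the bench in the top of the carrier block (36 x 110 x 28 mm). Pocket 22 mm along the rig's x, 41 mm along its y, 22 mm deep, its mouth flared by 3 mm all round over the top 6 mm. A plate fully down has its centre 10 mm above this point and its 18 mm thickness along x
- pocket_other (a point): the same for the pocket away from the scale, for the grey plate; 52 mm beside the other along the rig's y
- button_top (a point): centre of the top of the blue lock button, 19 mm across, on top of the outer tube 60 mm behind its mouth; it stands 58.5 mm above the bench while locked, in a steel collar that ends 48 mm above the bench; the board at the mouth is 54 mm in front of it and its top 22 mm higher
- lock_button (a joint): how far the lock button is pushed in, m: 0 locked, 0.008 fully in. It moves straight down at about 3 N, comes to a dead stop and stays down by itself. The carrier is free from about 0.005 on; before that it is locked at home
- carrier (a joint): how far the carrier is drawn out, m: 0 home, 0.1 at its far stop; it moves along the rig's x. A spring pulls it home with 4.5 N at home and 6.5 N fully out, also when the lock is off; it does not stay out by itself
- pull_knob: the black upright pull knob of the carrier, 22 mm across (26 mm at its top rim), 42 mm tall, on a tongue 34 mm above the bench, 48 mm beyond the pockets in the rig's x. It can swivel on its stem. Origin at its foot; z up
- knob_grip (a point): the point on the pull knob's axis at which to grip it, 22 mm above its foot, 20 mm below its top, 56 mm above the bench. Fingers set across the rig's axis (closing along the rig's y) have free room; the plates in the pockets stand 36 to 40 mm towards the rig's -x from this axis and reach 80 mm above the bench
- pointer_tip (a point): the tip of the carrier's steel pointer, which runs along the white scale (marks every 5 mm); it stands at the scale's zero when the carrier is home. Moves with the carrier
- clip_mark (a point): the mark of the red index clip on the scale, where the pointer tip has to stand; the same height and line as the pointer tip, further along the rig's x. x as the rig's
- index_clip (a joint): the clip's place on the scale, m, 0.045 to 0.085: equal to the value of carrier at which the pointer is level with it. It only slides if pushed hard (6 N); to be left alone
- rack: the wooden rack for the plates, fixed, 40 x 166 x 28 mm, three slots 21 x 39 mm and 22 mm deep (floor 6 mm above the bench) in a row along its y, 54 mm apart. Origin at the centre of its underside, z up
- white_mid (a point): the white target plate, 18 x 36 x 64 mm, about 60 g, with an aluminium foot (lower 20 mm, its last 4 mm stepped in by 1.5 mm all round). This point is its centre, 32 mm above its underside; x across the 18 mm thickness, y along the width, z up. It starts upright in any of the three rack slots, the upper 42 mm standing free: take it across its thickness, about 15 mm above this point
- white_plate: the same white plate; origin at the centre of its underside, same axes
- grey_mid (a point): the mid-grey target plate, 18 x 36 x 64 mm, about 60 g, with an aluminium foot (lower 20 mm, its last 4 mm stepped in by 1.5 mm all round). This point is its centre, 32 mm above its underside; x across the 18 mm thickness, y along the width, z up. It starts upright in any of the three rack slots, the upper 42 mm standing free: take it across its thickness, about 15 mm above this point
- grey_plate: the same grey plate; origin at the centre of its underside, same axes
- black_plate: a black target plate of the same size that stays in the rack; origin at the centre of its underside. Not needed
- mouse: a black computer mouse, 35 mm high, loose bystander; origin at its underside
- screwdriver: a screwdriver lying on the bench, 170 mm long, loose bystander
- relay_board: a green board with four blue relays, 130 x 76 x 27 mm, loose bystander; origin at the centre of its underside
- tweezers: steel tweezers lying on the bench, 125 mm long, loose bystander
- multimeter: a yellow hand multimeter lying on its back, 180 x 88 x 40 mm, loose bystander; origin at the centre of its underside
- solder_spool: an orange solder spool standing on its flange, 60 mm across, 46 mm high, loose bystander; origin at the centre of its underside
Mind the look-alikes: they are no part of the job. Leave any purple look-alike of the white_plate alone.

How it is judged:
By the outcome, as a careful person would: the job done as asked, in the order asked, and still so for the second after the job is handed in, while the arm keeps its last pose, push and grip.
It also fails if it takes over 72 s, if anything falls off the work surface, if the arm or the gripper's body presses on something with over 40 N, if the wrist force passes 120 N, or if a joint passes its speed limit or range.

## Working session

There is one attempt and no reset: what is moved stays moved. The work goes in short steps, Python scripts to look and compute and a tool call to move; the robot and the scene stay as the last step left them, time stands still between calls to the robot, and variables do not carry over. Pictures are saved under pics/ and viewed, and the job is handed in when it is done.

Besides the shell and the picture viewer there is one more tool, called as a command line: name --pt "numbers of a row" for each row, then --argument value for the rest. send_rows: Moves the arm, as the interface text tells. Its arguments: {"type":"object","properties":{"steps":{"type":"array","items":{"type":"array","items":{"type":"number"}}}},"required":["steps"]}

```bash
ls; mkdir -p pics
python3 - <<'E'
from workcell import arm
import cv2
print(arm.state())
for n in("top","side"):
    c=arm.calibration(n);print(n,c)
    cv2.imwrite(f"pics/{n}0.png",arm.read_camera(n)[:,:,::-1])
E
```

```text
pics
{'t': 0.0, 'qpos': array([-7.35065996e+01,  1.51690456e+01,  9.19785924e+01, -2.41029128e-03,
        7.29788148e+01, -2.11500780e+00]), 'joint_vel': array([-0.08661336, -0.00960801,  0.05677517,  0.03232062,  0.01648105,
        0.0087915 ]), 'joint_efforts': array([ 1.96094210e-03, -5.02107561e+01, -3.56868804e+01,  7.30200391e-02,
        2.93104118e-02, -1.57032528e-04]), 'tcp_pos': array([ 0.21527963, -0.63939866,  0.40341403]), 'orientation': array([-89.99763478,   0.12645165, -71.39088112]), 'force': array([-0.28785073,  1.26065405, -0.09138892]), 'torque': array([ 0.0525052 , -0.05141852, -0.04646449]), 'opening': 1.004477261194012}
top {'fovy': 57.6855890661472, 'cx': 321.24960454518765, 'cy': 191.6378070535026, 'D': array([-0.06777321,  0.        ,  0.        ,  0.        ,  0.        ]), 'cam_to_world': array([[-0.01657938, -0.97929477,  0.20175946,  0.27515581],
       [-0.99985237,  0.01532731, -0.00776656,  0.02815749],
       [ 0.00451332, -0.20185844, -0.97940431,  1.39110562],
       [ 0.        ,  0.        ,  0.        ,  1.        ]])}
side {'fovy': 52.743370807588306, 'cx': 309.22808874986106, 'cy': 199.8806707141091, 'D': array([-0.06398833,  0.        ,  0.        ,  0.        ,  0.        ]), 'cam_to_world': array([[ 0.96257687, -0.15188785,  0.22444566,  0.23023199],
       [-0.27009552, -0.6055959 ,  0.74853324, -1.04544681],
       [ 0.02223026, -0.78114255, -0.62395683,  0.96514068],
       [ 0.        ,  0.        ,  0.        ,  1.        ]])}
```

View pics/top0.png

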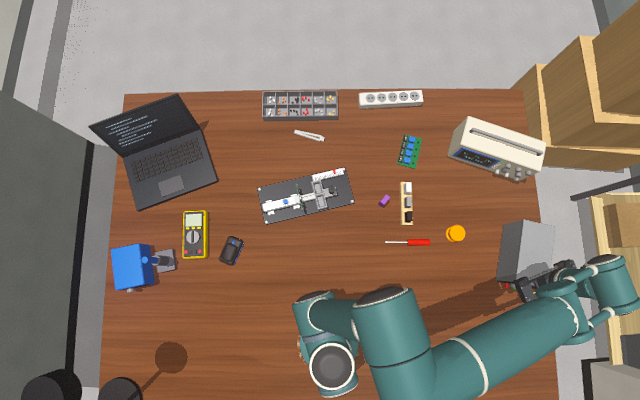

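View pics/side0.png

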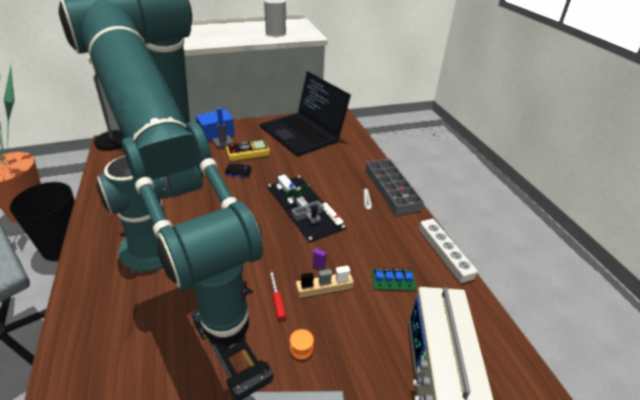

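```bash
cat > h.py <<'E'
import numpy as np, cv2
from workcell import arm
def K(c):
    f=200/np.tan(np.radians(c["fovy"])/2); return np.array([[f,0,c["cx"]],[0,f,c["cy"]],[0,0,1]])
def ray(n,uv):
    c=arm.calibration(n); p=cv2.undistortPoints(np.array(uv,float).reshape(-1,1,2),K(c),c["D"]).reshape(-1,2)
    T=c["cam_to_world"]; d=np.c_[p,np.ones(len(p))]@T[:3,:3].T
    return T[:3,3],d
def onplane(n,uv,z):
    o,d=ray(n,uv); s=(z-o[2])/d[:,2]; return o+s[:,None]*d
def tri(uvt,uvs):
    o1,d1=ray("top",uvt);o2,d2=ray("side",uvs);out=[]
    for a,b in zip(d1,d2):
        A=np.c_[a,-b]; s=np.linalg.lstsq(A,o2-o1,rcond=None)[0]
        p,q=o1+s[0]*a,o2+s[1]*b; out.append(np.r_[(p+q)/2,np.linalg.norm(p-q)])
    return np.array(out)
def proj(n,P):
    c=arm.calibration(n);T=np.linalg.inv(c["cam_to_world"])
    return cv2.projectPoints(np.array(P,float).reshape(-1,1,3),cv2.Rodrigues(T[:3,:3])[0],T[:3,3],K(c),c["D"])[0].reshape(-1,2)
def crop(img,x0,y0,x1,y1,s,fn):
    cv2.imwrite(fn,cv2.resize(img[y0:y1,x0:x1,::-1],None,fx=s,fy=s,interpolation=cv2.INTER_CUBIC))
E
python3 - <<'E'
import cv2
from h import *
t=cv2.imread("pics/top0.png")[:,:,::-1];s=cv2.imread("pics/side0.png")[:,:,::-1]
crop(t,250,155,430,235,4.4,"pics/t1.png")
crop(s,260,165,370,305,4.2,"pics/s1.png")
np.save("top0.npy",t);np.save("side0.npy",s)
E
```

```text
(no output)
```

View pics/t1.png

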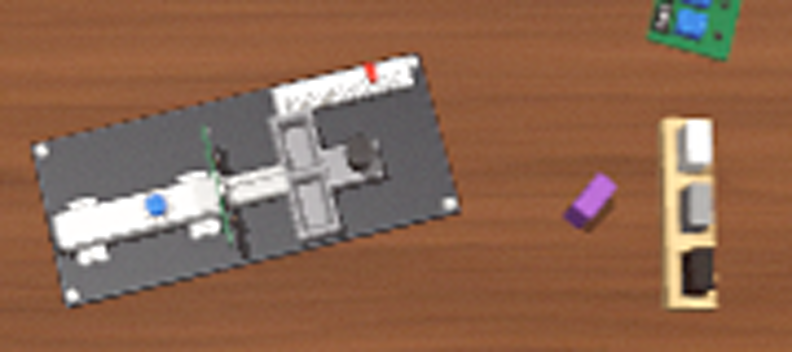

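View pics/s1.png

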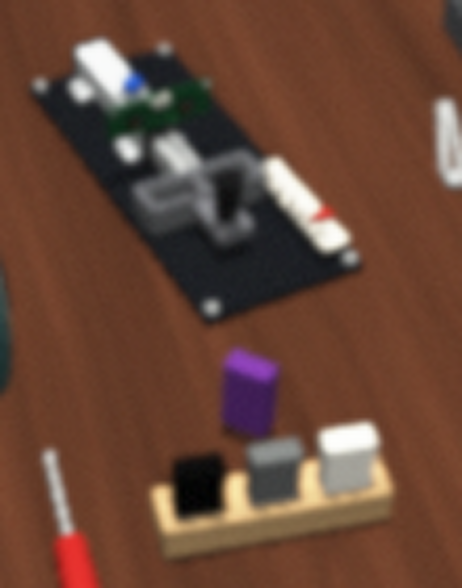

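Run:
```python
from h import *
t=np.load("top0.npy")[155:235,250:430].copy()
hsv=cv2.cvtColor(t,cv2.COLOR_RGB2HSV)
# non-wood: wood is saturated hue~10
m=((hsv[...,1]<90)).astype(np.uint8)
n,l,st,_=cv2.connectedComponentsWithStats(m)
i=1+np.argmax(st[1:,4]);print(st[i])
c=max(cv2.findContours((l==i).astype(np.uint8),cv2.RETR_EXTERNAL,cv2.CHAIN_APPROX_NONE)[0],key=len).reshape(-1,2)+[250,155]
P=onplane("top",c,0.008)[:,:2]
r=cv2.minAreaRect((P*1000).astype(np.float32));print(r,cv2.boxPoints(r))
# robust line per side
ctr=np.array(r[0])/1000
box=cv2.boxPoints(r)/1000
for k in range(4):
    a,b=box[k],box[(k+1)%4];d=(b-a)/np.linalg.norm(b-a);nn=np.array([-d[1],d[0]])
    q=P[(abs((P-a)@nn)<.008)&((P-a)@d>.01)&((P-b)@d<-.01)]
    L=cv2.fitLine((q*1000).astype(np.float32),cv2.DIST_HUBER,0,.01,.01).ravel()
    print(len(q),L,np.degrees(np.arctan2(L[1],L[0])), np.median((q-ctr)@nn)*1000)
# screws (white dots), zoomed image coordinates
sc=np.array([[41,151],[410,62],[450,204],[72,296]])/4.4+[250,155]
print(onplane("top",sc,.011))
b=np.array([[156,205]])/4.4+[250,155]
print("btn",onplane("top",b,.0585))
print("knob",onplane("top",np.array([[362,150]])/4.4+[250,155],.076))
```

```text
[   7   12   98   58 3457]
((547.2222290039062, 79.96778106689453), (150.65267944335938, 356.2583923339844), 13.012618064880371) [[ 433.72165   236.5618  ]
 [ 513.93884  -110.548035]
 [ 660.7228    -76.626236]
 [ 580.5056    270.48358 ]]
85 [ 2.2518729e-01 -9.7431552e-01  4.7548608e+02  6.4723122e+01] -76.98611 -73.33428457758653
32 [ 9.7424722e-01  2.2548243e-01  5.8703491e+02 -9.1791527e+01] 13.031249 -176.34701957716547
84 [ 2.2286080e-01 -9.7485030e-01  6.1788275e+02  9.9812279e+01] -77.12288 -73.28291081889662
33 [9.7776473e-01 2.0970480e-01 5.0616495e+02 2.5065585e+02] 12.105052 -175.612386067749
[[ 0.57244256  0.25794699  0.011     ]
 [ 0.64865403 -0.07055219  0.011     ]
 [ 0.51923476 -0.10196496  0.011     ]
 [ 0.44330489  0.22877754  0.011     ]]
btn [[0.51389762 0.15159633 0.0585    ]]
knob [[ 0.55506119 -0.02325141  0.076     ]]
```

Run:
```python
from h import *
t=np.load("top0.npy")
crop(t,300,170,360,215,13,"pics/t2.png")
crop(t,375,175,425,230,11,"pics/t3.png")
crop(np.load("side0.npy"),285,190,365,300,5.4,"pics/s2.png")
```

```text
(no output)
```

View pics/t2.png

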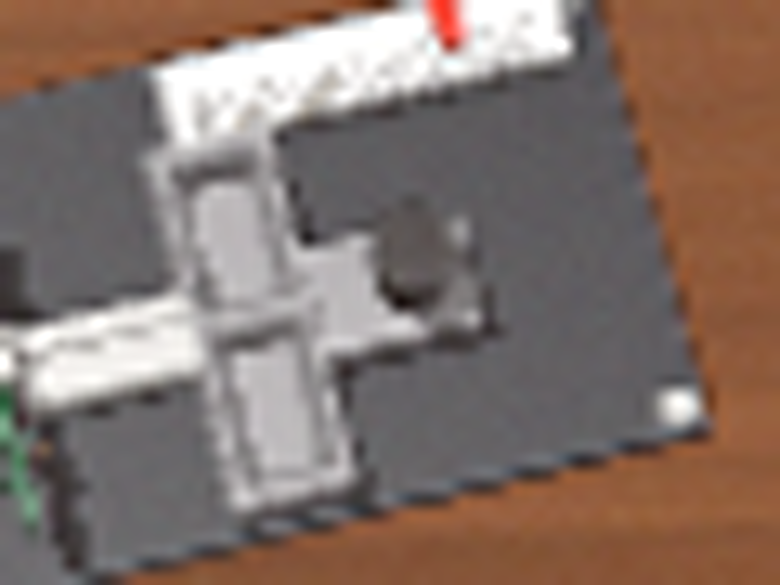

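View pics/t3.png

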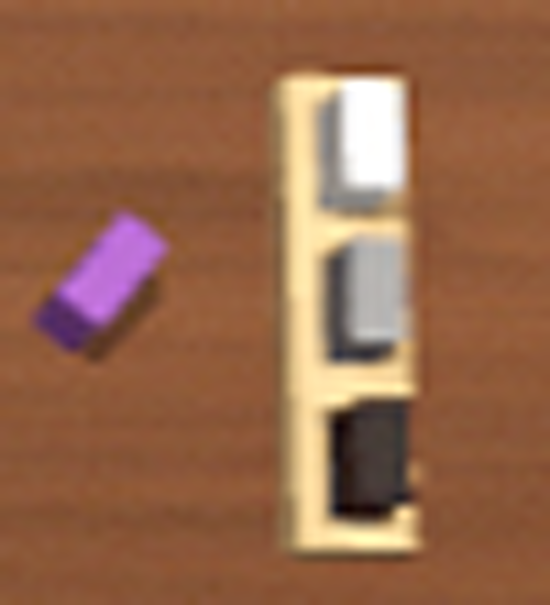

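View pics/s2.png

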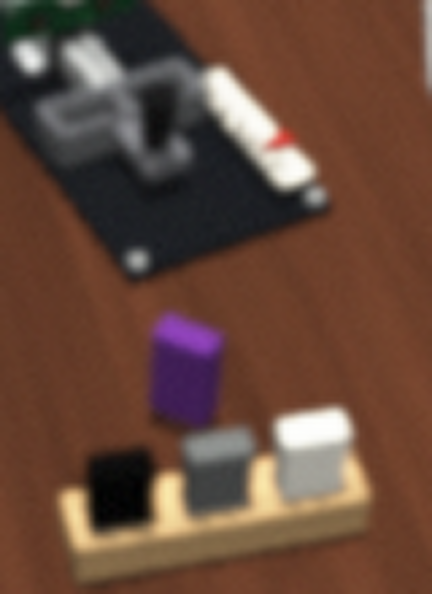

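Run:
```python
from h import *
t=np.load("top0.npy")
a=np.radians(-77.03);X=np.array([np.cos(a),np.sin(a)]);Y=np.array([-X[1],X[0]]);O=np.array([.5472222,.0799678])-.019*X-.014*Y
print("O",O)
def loc(P): P=np.atleast_2d(P)[:,:2];return np.c_[(P-O)@X,(P-O)@Y]*1000
f=lambda pts,s,o:np.array(pts,float)/s+o-.5+.5/s
blk=onplane("top",f([[148,158],[262,135],[358,490],[232,510]],13,[300,170]),.038)
print("block",loc(blk),loc(blk).mean(0))
pin=onplane("top",f([[178,165],[262,150],[290,298],[208,316]],13,[300,170]),.038);print("pocket1 rim",loc(pin),loc(pin).mean(0))
pin=onplane("top",f([[220,345],[308,328],[342,475],[258,492]],13,[300,170]),.038);print("pocket2 rim",loc(pin),loc(pin).mean(0))
# button blue
hsv=cv2.cvtColor(t,cv2.COLOR_RGB2HSV)
m=cv2.inRange(hsv,(100,120,60),(125,255,255));m[:, :270]=0;m[:,:]=np.where((np.arange(640)[None]>270)&(np.arange(640)[None]<300)&(np.arange(400)[:,None]>190)&(np.arange(400)[:,None]<215),m,0)
ys,xs=np.nonzero(m);print("btn px",xs.mean(),ys.mean(),len(xs));B=onplane("top",[[xs.mean(),ys.mean()]],.0565);print(B,loc(B))
# red clip
m=cv2.inRange(hsv,(0,170,150),(6,255,255))|cv2.inRange(hsv,(174,150,150),(180,255,255))
m=np.where((np.arange(640)[None]>320)&(np.arange(640)[None]<345)&(np.arange(400)[:,None]>165)&(np.arange(400)[:,None]<180),m,0)
ys,xs=np.nonzero(m);print("clip",xs.mean(),ys.mean(),len(xs));
for z in(.02,.03,.04):print(z,loc(onplane("top",[[xs.mean(),ys.mean()]],z)))
# plates
w=f([[341,78],[407,78],[402,190],[338,187]],11,[375,175]);print("white",onplane("top",w,.07))
g=f([[350,236],[410,240],[408,346],[345,342]],11,[375,175]);print("grey",onplane("top",g,.07))
r=f([[277,74],[408,74],[420,550],[287,550]],11,[375,175]);print("rack",onplane("top",r,.028))
```

```text
O [0.529315   0.09534089]
block [[ 52.43266633  53.64648846]
 [ 86.67293642  52.36379642]
 [ 88.33628378 -57.08371738]
 [ 51.44819106 -54.01414609]] [69.7225194  -1.27189465]
pocket1 rim [[60.50464438 49.47581829]
 [85.58469269 47.95631071]
 [82.8761503   2.82157127]
 [58.31585173  3.35481706]] [71.82033477 25.90212933]
pocket2 rim [[ 59.66622243  -5.86977525]
 [ 85.82684146  -7.1193122 ]
 [ 84.90043218 -51.69359991]
 [ 60.02973929 -50.69400521]] [ 72.60580884 -28.84417314]
btn px 284.85714285714283 201.28571428571428 14
[[0.51544728 0.15401674 0.0565    ]] [[-60.29137591  -0.34466449]]
clip 333.7142857142857 170.57142857142858 7
0.02 [[149.84957459  79.88341517]]
0.03 [[148.81811597  77.38443103]]
0.04 [[147.78665735  74.88544689]]
white [[ 0.58068061 -0.29933787  0.07      ]
 [ 0.58034896 -0.32207136  0.07      ]
 [ 0.54136923 -0.31772278  0.07      ]
 [ 0.54275083 -0.29587735  0.07      ]]
grey [[ 0.52576705 -0.2989009   0.07      ]
 [ 0.52405859 -0.31930711  0.07      ]
 [ 0.48775109 -0.31621703  0.07      ]
 [ 0.48948114 -0.29490235  0.07      ]]
rack [[ 0.59217106 -0.28713206  0.028     ]
 [ 0.59149259 -0.3336599   0.028     ]
 [ 0.42339445 -0.32672067  0.028     ]
 [ 0.42427105 -0.28060221  0.028     ]]
```

send_rows --pt "0 -0.5 0 1 60" --pt "0 -0.5 0 1 60" --pt "0 -0.5 0 1 60" --pt "0 -0.5 0 1 60" --pt "0 0 0 0.2 60"

```text
t: 0.72
tcp_pos: [0.2155, -0.6399, 0.4658]
orientation: [-90.0, -0.1, -92.4]
force: [0.6, 0.6, 0.3]
opening: 0.603
```

```bash
cat >> h.py <<'E'
def need(x,y,z,yaw=None):
    "shift in tool units to put grasp point at xyz"
    s=arm.state();p=s["tcp_pos"];w=s["orientation"][2];a=np.radians(w)
    d=np.array([x,y,z+.147])-p
    print("tcp",p.round(4),"rpy",s["orientation"].round(2),"F",s["force"].round(1),"open mm",round(s["opening"]*88,1),"t",round(s["t"],2))
    dx=d[0]*np.cos(a)+d[1]*np.sin(a);dz=-d[0]*np.sin(a)+d[1]*np.cos(a)
    print("units tx,ty,tz",(np.array([dx,-d[2],dz])/.03).round(3),"turn",None if yaw is None else round(-(yaw-w)/5,3))
E
python3 -c "
from h import *
need(.5613,-.3088,.15,-92.3)"
```

```text
tcp [ 0.2155 -0.6399  0.4658] rpy [-89.96  -0.11 -92.39] F [0.6 0.6 0.3] open mm 53.1 t 0.72
units tx,ty,tz [-11.508   5.627  11.058] turn -0.017
```

send_rows --pt "-0.96 0 0.92 0 60" --pt "-0.96 0 0.92 0 60" --pt "-0.96 0 0.92 0 60" --pt "-0.96 0 0.92 0 60" --pt "-0.96 0 0.92 0 60" --pt "-0.96 0.5 0.92 0 60" --pt "-0.96 0.5 0.92 0 60" --pt "-0.96 0.5 0.92 0 60" --pt "-0.96 0.5 0.92 0 50" --pt "-0.96 0.8 0.92 0 50" --pt "-0.96 0.8 0.92 0 50" --pt "-0.96 0.8 0.92 0 50" --pt "0 0 0 0 50" --pt "0 0 0 0 50"

```text
t: 2.48
tcp_pos: [0.5604, -0.3082, 0.3321]
orientation: [-90.1, 0.0, -92.3]
force: [-0.1, -0.2, -0.5]
opening: 0.501
```

Run:
```python
from h import *
for i in range(3): need(.5613,-.3088,.053,-92.3)
t=arm.read_camera("top");s=arm.read_camera("side")
crop(t,350,140,450,240,6,"pics/t4.png");crop(s,230,180,400,320,4.4,"pics/s4.png")
need(.5613,-.3088,.053,-92.3)
```

```text
tcp [ 0.5604 -0.3082  0.3321] rpy [-9.008e+01  1.000e-02 -9.232e+01] F [-0.1 -0.2 -0.5] open mm 44.0 t 2.48
units tx,ty,tz [0.018 4.402 0.03 ] turn -0.003
tcp [ 0.5604 -0.3082  0.3321] rpy [-9.008e+01  1.000e-02 -9.232e+01] F [-0.1 -0.2 -0.5] open mm 44.0 t 2.48
units tx,ty,tz [0.018 4.402 0.03 ] turn -0.003
tcp [ 0.5604 -0.3082  0.3321] rpy [-9.008e+01  1.000e-02 -9.232e+01] F [-0.1 -0.2 -0.5] open mm 44.0 t 2.48
units tx,ty,tz [0.018 4.402 0.03 ] turn -0.003
tcp [ 0.5603 -0.3091  0.3334] rpy [-8.996e+01 -5.000e-02 -9.243e+01] F [ 0.2 -0.1 -0.4] open mm 44.1 t 2.58
units tx,ty,tz [-0.012  4.446  0.032] turn -0.025
```

View pics/t4.png

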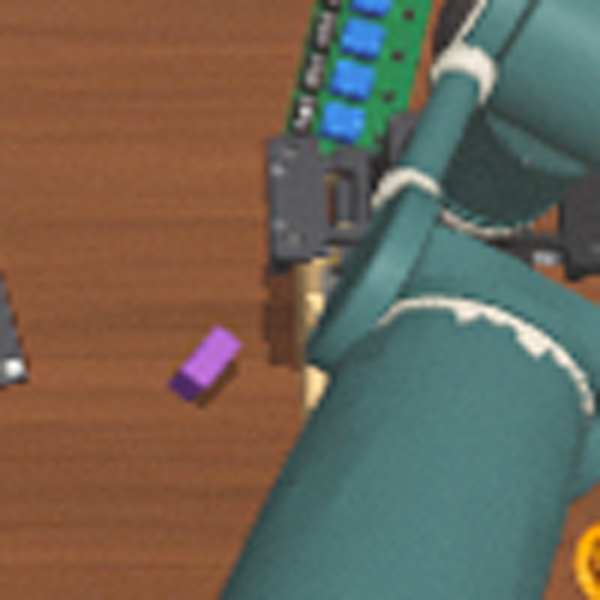

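View pics/s4.png

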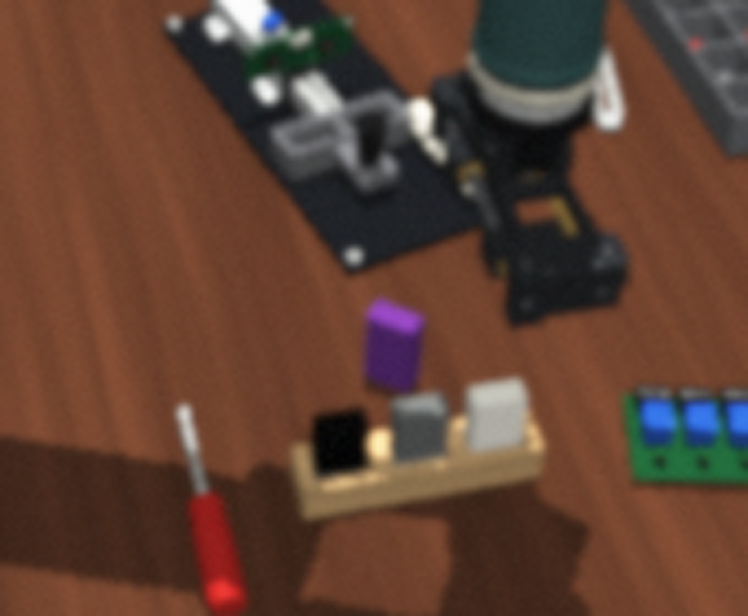

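send_rows --pt "0 0.8 0.03 0 50" --pt "0 0.8 0 0 50" --pt "0 0.8 0 0 50" --pt "0 0.8 0 0 50" --pt "0 0.6 0 0 50" --pt "0 0.4 0 0 50" --pt "0 0.23 0 0 50" --pt "0 0 0 0 50" --pt "0 0 0 0 0" --pt "0 0 0 0 0" --pt "0 0 0 0 0" --pt "0 0 0 0 0" --pt "0 0 0 0 0" --pt "0 0 0 0 0"

```text
t: 4.32
tcp_pos: [0.5619, -0.3083, 0.2003]
orientation: [-90.0, -0.0, -92.4]
force: [-0.5, 0.4, 4.1]
opening: 0.204
```

Run:
```python
from h import *
need(.5613,-.3088,.053,-92.3)
s=arm.read_camera("side")
crop(s,280,190,380,300,5.4,"pics/s5.png")
```

```text
tcp [ 0.5619 -0.3083  0.2003] rpy [-8.995e+01 -2.000e-02 -9.239e+01] F [-0.5  0.4  4.1] open mm 18.0 t 4.33
units tx,ty,tz [ 0.016  0.012 -0.019] turn -0.018
```

View pics/s5.png

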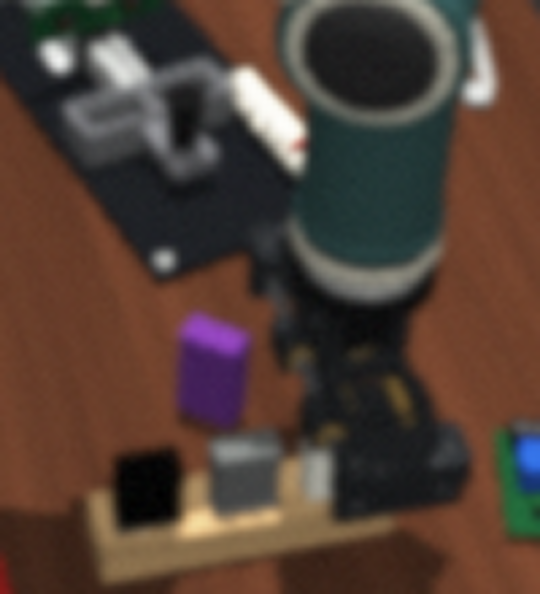

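send_rows --pt "0 -0.3 0 0 0" --pt "0 -0.7 0 0 0" --pt "0 -1 0 0 0" --pt "0 -1 0 0 0" --pt "0 -1 0 -1 0" --pt "0 0 0 -1 0" --pt "0 0 0 -1 0" --pt "0 0 0 -0.07 0" --pt "0 0 0 0 0"

```text
t: 5.5
tcp_pos: [0.5614, -0.3083, 0.3204]
orientation: [-90.0, -0.0, -77.1]
force: [1.4, -0.2, -0.2]
opening: 0.199
```

send_rows --pt "-0.495 0 0.13 0 0" --pt "-0.95 0 0.25 0 0" --pt "-0.95 0 0.25 0 0" --pt "-0.95 0 0.25 0 0" --pt "-0.95 0 0.25 0 0" --pt "-0.95 0 0.25 0 0" --pt "-0.95 0 0.25 0 0" --pt "-0.95 0 0.25 0 0" --pt "-0.95 0 0.25 0 0" --pt "-0.95 0 0.25 0 0" --pt "-0.95 0 0.25 0 0" --pt "-0.95 0 0.22 0 0" --pt "0 0 0 0 0" --pt "0 0 0 0 0" --pt "0 0 0 0 0"

```text
t: 7.38
tcp_pos: [0.5712, 0.0303, 0.3198]
orientation: [-90.0, -0.0, -77.1]
force: [0.3, 0.1, -1.0]
opening: 0.202
```

Run:
```python
from h import *
need(.57087,.0307,.063,-77.03)
s=arm.read_camera("side");t=arm.read_camera("top")
crop(s,250,120,370,240,5,"pics/s6.png")
crop(t,280,145,380,235,6,"pics/t6.png")
```

```text
tcp [0.5712 0.0303 0.3198] rpy [-9.001e+01 -1.000e-02 -7.709e+01] F [ 0.3  0.1 -1. ] open mm 17.8 t 7.38
units tx,ty,tz [-0.016  3.659 -0.008] turn -0.012
```

View pics/s6.png

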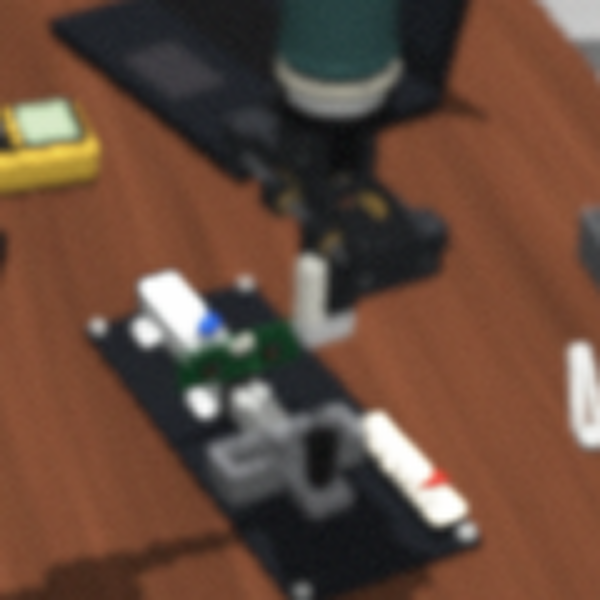

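View pics/t6.png

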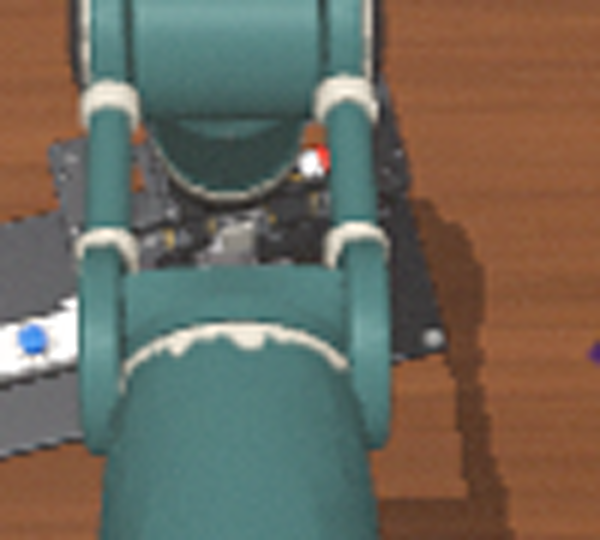

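send_rows --pt "0 0.6 0 0 0" --pt "0 0.8 0 0 0" --pt "0 0.7 0 0 0" --pt "0 0.4 0 0 0" --pt "0 0 0 0 0" --pt "0 0 0 0 0"

```text
t: 8.22
tcp_pos: [0.5717, 0.0308, 0.2453]
orientation: [-89.9, -0.0, -77.0]
force: [0.3, -0.5, -0.5]
opening: 0.202
```

Run:
```python
from h import *
need(.57087,.0307,.063,-77.03)
s=arm.read_camera("side")
crop(s,275,165,350,245,8,"pics/s7.png")
# predicted pixels: plate bottom corners at bottom z=.05
s_=arm.state()
a=np.radians(-77.03);X=np.array([np.cos(a),np.sin(a)]);Y=np.array([-X[1],X[0]]);O=np.array([.5293,.0953])
for z in(.05,):
  c=np.array([.57087,.0307])
  for i,j in((1,1),(1,-1),(-1,-1)): 
    p=proj("side",[*(c+X*.009*i+Y*.018*j),z])[0]; print(i,j,(p-[275,165])*8)
for l in((54.3,-55),(90.3,-55),(90.3,55),(54.3,55)):
    p=proj("side",[*(O+X*l[0]/1000+Y*l[1]/1000),.038])[0];print("blk",l,(p-[275,165])*8)
```

```text
tcp [0.5717 0.0308 0.2453] rpy [-8.994e+01 -1.000e-02 -7.705e+01] F [ 0.3 -0.5 -0.5] open mm 17.8 t 8.22
units tx,ty,tz [-0.002  1.178 -0.029] turn -0.004
1 1 [355.93078058 304.12784792]
1 -1 [285.93621195 327.27962691]
-1 -1 [266.66347931 304.63067345]
blk (54.3, -55) [132.6143151  354.67239808]
blk (90.3, -55) [169.46720442 401.56298765]
blk (90.3, 55) [385.89591369 328.943941  ]
blk (54.3, 55) [346.53603828 284.59123545]
```

View pics/s7.png

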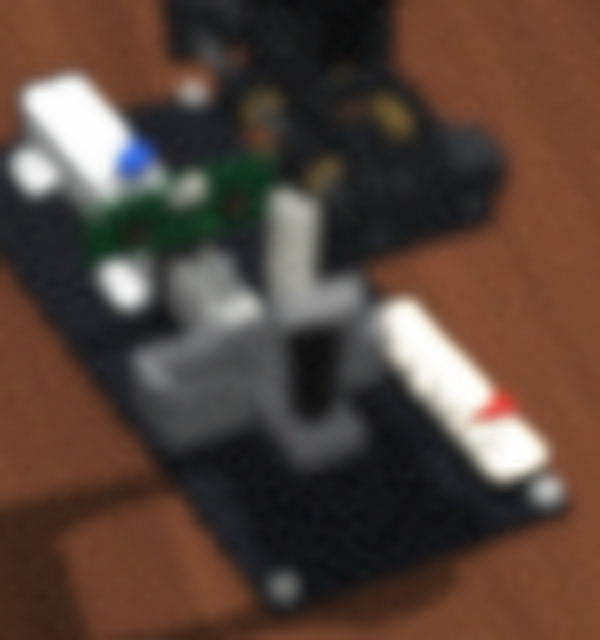

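send_rows --pt "0 0.2 0 0 0" --pt "0 0.15 0 0 0" --pt "0 0.15 0 0 0" --pt "0 0.1 0 0 0" --pt "0 0 0 0 0"

```text
t: 8.9
tcp_pos: [0.5711, 0.0309, 0.2263]
orientation: [-90.0, 0.0, -77.0]
force: [-0.6, 0.5, -0.2]
opening: 0.202
```

send_rows --pt "0 0.15 0 0 0" --pt "0 0.1 0 0 0" --pt "0 0.1 0 0 0" --pt "0 0.1 0 0 0" --pt "0 0 0 0 0"

```text
t: 9.52
tcp_pos: [0.5712, 0.0313, 0.2129]
orientation: [-90.0, 0.1, -77.1]
force: [0.2, 5.8, 0.5]
opening: 0.201
```

send_rows --pt "-0.03 0 0 0 0" --pt "0 0.05 0 0 0" --pt "0 0.05 0 0 0" --pt "0 0 0 0 0"

```text
t: 10.02
tcp_pos: [0.571, 0.0317, 0.2103]
orientation: [-90.0, -0.0, -77.0]
force: [-0.6, 2.7, 2.5]
opening: 0.2
```

send_rows --pt "-0.02 0.03 0 0 0" --pt "0 0.02 0 0 0" --pt "0 0 0 0 0"

```text
t: 10.4
tcp_pos: [0.5711, 0.0319, 0.2102]
orientation: [-90.0, -0.1, -77.0]
force: [-4.8, 0.8, 10.5]
opening: 0.201
```

send_rows --pt "0 0 0 0 28" --pt "0 0 0 0 28" --pt "0 0 0 0 28" --pt "0 -0.2 0 0 28" --pt "0 -0.5 0 0 28" --pt "0 -1 0 0 28" --pt "0 -1 0 0 28" --pt "0 -1 0 0 28" --pt "0 -0.3 0 0 28" --pt "0 0 0 0 28"

```text
t: 11.65
tcp_pos: [0.5712, 0.0324, 0.3298]
orientation: [-89.9, -0.0, -77.0]
force: [0.4, 0.7, 0.3]
opening: 0.283
```

Run:
```python
from h import *
need(.5066,-.3072,.15,-92.3)
s=arm.read_camera("side")
crop(s,275,165,350,245,8,"pics/s8.png")
```

```text
tcp [0.5712 0.0324 0.3298] rpy [-8.989e+01 -3.000e-02 -7.704e+01] F [0.4 0.7 0.3] open mm 24.9 t 11.65
units tx,ty,tz [10.548  1.092 -4.636] turn 3.053
```

View pics/s8.png

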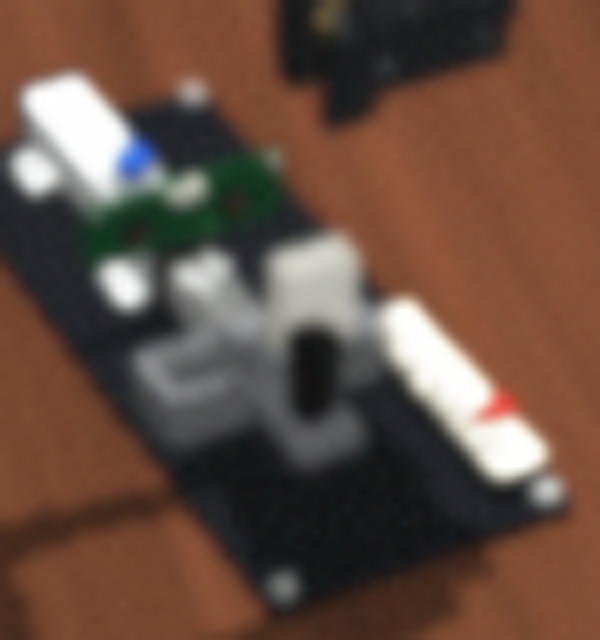

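send_rows --pt "0.547 0 -0.213 0 50" --pt "0.8 0 -0.4 0 50" --pt "0.92 0 -0.4 0 50" --pt "0.92 0 -0.4 0 50" --pt "0.92 0 -0.4 0 50" --pt "0.92 0 -0.4 0 50" --pt "0.92 0 -0.4 0 50" --pt "0.92 0 -0.4 0 50" --pt "0.92 0 -0.4 0 50" --pt "0.92 0 -0.4 0 50" --pt "0.92 0 -0.4 0 50" --pt "0.92 0 -0.4 0 50" --pt "0 0 0 1 50" --pt "0 0 0 1 50" --pt "0 0 0 1 50" --pt "0 0 0 0.07 50" --pt "0 0 0 0 50"

```text
t: 13.82
tcp_pos: [0.5065, -0.3073, 0.3279]
orientation: [-90.1, 0.0, -92.3]
force: [-0.7, -0.9, -1.2]
opening: 0.496
```

Run:
```python
from h import *
need(.5066,-.3072,.053,-92.3)
s=arm.read_camera("side")
crop(s,270,190,380,310,5,"pics/s9.png")
```

```text
tcp [ 0.5065 -0.3073  0.3279] rpy [-9.008e+01  4.000e-02 -9.234e+01] F [-0.7 -0.9 -1.2] open mm 43.6 t 13.82
units tx,ty,tz [-4.000e-03  4.264e+00  3.000e-03] turn -0.008
```

View pics/s9.png

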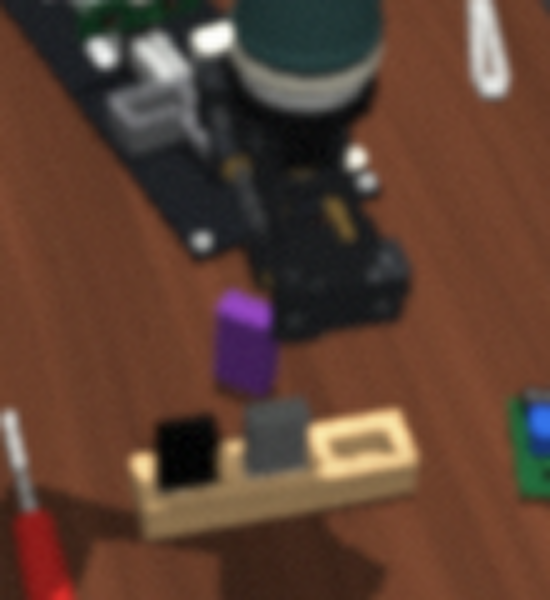

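send_rows --pt "0 0.5 0 0 40" --pt "0 0.8 0 0 40" --pt "0 0.8 0 0 40" --pt "0 0.8 0 0 40" --pt "0 0.7 0 0 40" --pt "0 0.4 0 0 40" --pt "0 0.3 0 0 40" --pt "0 0 0 0 40" --pt "0 0 0 0 0" --pt "0 0 0 0 0" --pt "0 0 0 0 0" --pt "0 0 0 0 0" --pt "0 0 0 0 0"

```text
t: 15.5
tcp_pos: [0.5075, -0.3073, 0.2006]
orientation: [-89.9, -0.0, -92.4]
force: [0.0, -0.3, 5.6]
opening: 0.204
```

send_rows --pt "0 -0.3 0 0 0" --pt "0 -0.7 0 0 0" --pt "0 -1 0 0 0" --pt "0 -1 0 0 0" --pt "0 -1 0 -1 0" --pt "0 0 0 -1 0" --pt "0 0 0 -1 0" --pt "0 0 0 -0.07 0" --pt "0 0 0 0 0"

```text
t: 16.62
tcp_pos: [0.5069, -0.3069, 0.3195]
orientation: [-90.0, 0.0, -77.1]
force: [-0.2, 0.1, -0.4]
opening: 0.202
```

send_rows --pt "-0.463 0 0.13 0 0" --pt "-0.84 0 0.24 0 0" --pt "-0.92 0 0.25 0 0" --pt "-0.92 0 0.25 0 0" --pt "-0.92 0 0.25 0 0" --pt "-0.92 0 0.25 0 0" --pt "-0.92 0 0.25 0 0" --pt "-0.92 0 0.25 0 0" --pt "-0.92 0 0.25 0 0" --pt "-0.92 0 0.25 0 0" --pt "-0.92 0 0.25 0 0" --pt "-0.96 0 0.25 0 0" --pt "0 0 0 0 0" --pt "0 0 0 0 0" --pt "0 0 0 0 0"

```text
t: 18.5
tcp_pos: [0.5199, 0.02, 0.3198]
orientation: [-90.0, -0.0, -77.1]
force: [0.3, -0.3, -0.4]
opening: 0.198
```

Run:
```python
from h import *
need(.5196,.0203,.063,-77.03)
```

```text
tcp [0.5199 0.02   0.3198] rpy [-9.001e+01 -1.000e-02 -7.709e+01] F [ 0.3 -0.3 -0.4] open mm 17.4 t 18.5
units tx,ty,tz [-0.013  3.659 -0.008] turn -0.012
```

send_rows --pt "0 0.6 0 0 0" --pt "0 0.8 0 0 0" --pt "0 0.7 0 0 0" --pt "0 0.4 0 0 0" --pt "0 0 0 0 0" --pt "0 0 0 0 0"

```text
t: 19.25
tcp_pos: [0.5205, 0.0204, 0.2453]
orientation: [-89.9, -0.0, -77.1]
force: [0.7, -0.3, 0.1]
opening: 0.204
```

Run:
```python
from h import *
need(.5196,.0203,.063,-77.03)
s=arm.read_camera("side")
crop(s,275,165,350,245,8,"pics/s10.png")
```

```text
tcp [0.5205 0.0204 0.2453] rpy [-8.995e+01 -1.000e-02 -7.705e+01] F [ 0.7 -0.3  0.1] open mm 18.0 t 19.25
units tx,ty,tz [-0.004  1.176 -0.029] turn -0.005
```

View pics/s10.png

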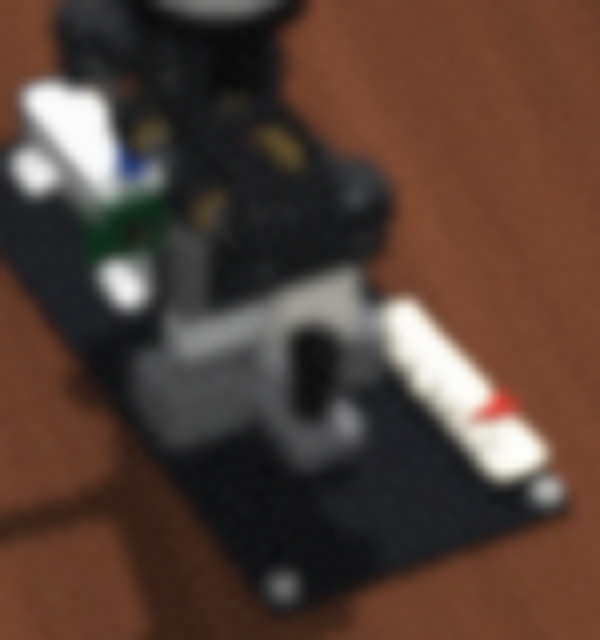

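send_rows --pt "0 0.2 0 0 0" --pt "0 0.15 0 0 0" --pt "0 0.15 0 0 0" --pt "0 0.1 0 0 0" --pt "0 0 0 0 0"

```text
t: 19.92
tcp_pos: [0.5199, 0.0205, 0.2264]
orientation: [-90.0, 0.0, -77.0]
force: [-0.3, 0.5, -0.7]
opening: 0.199
```

send_rows --pt "0 0.15 0 0 0" --pt "0 0.1 0 0 0" --pt "0 0.1 0 0 0" --pt "0 0.1 0 0 0" --pt "0 0 0 0 0"

```text
t: 20.55
tcp_pos: [0.5199, 0.0205, 0.213]
orientation: [-90.0, 0.0, -77.0]
force: [-0.1, -0.1, 0.2]
opening: 0.202
```

send_rows --pt "0 0.05 0 0 0" --pt "0 0.05 0 0 0" --pt "0 0.03 0 0 0" --pt "0 0.02 0 0 0" --pt "0 0 0 0 0"

```text
t: 21.18
tcp_pos: [0.5203, 0.0206, 0.2105]
orientation: [-90.0, -0.0, -77.0]
force: [-5.1, -0.0, 12.1]
opening: 0.205
```

send_rows --pt "0 0 0 0 28" --pt "0 0 0 0 28" --pt "0 0 0 0 28" --pt "0 -0.2 0 0 28" --pt "0 -0.5 0 0 28" --pt "0 -1 0 0 28" --pt "0 -1 0 0 28" --pt "0 -0.3 0 0 28" --pt "-0.673 0 0.17 0 0" --pt "-0.9 0 0.18 0 0" --pt "-1 0 0.18 0 0" --pt "-1 0 0.18 0 0" --pt "-0.8 0 0.16 0 0" --pt "0 0 0 0 0" --pt "0 0 0 0 0"

```text
t: 23.05
tcp_pos: [0.5158, 0.1538, 0.2984]
orientation: [-90.0, -0.0, -77.0]
force: [0.2, -0.4, -0.3]
opening: 0.0
```

Run:
```python
from h import *
need(.5156,.1540,.0585+.019,-77.03)
s=arm.read_camera("side")
crop(s,255,145,350,245,6,"pics/s11.png")
```

```text
tcp [0.5158 0.1538 0.2984] rpy [-9.005e+01 -2.000e-02 -7.702e+01] F [ 0.2 -0.4 -0.3] open mm 0.0 t 23.05
units tx,ty,tz [-0.007  2.465 -0.006] turn 0.002
```

View pics/s11.png

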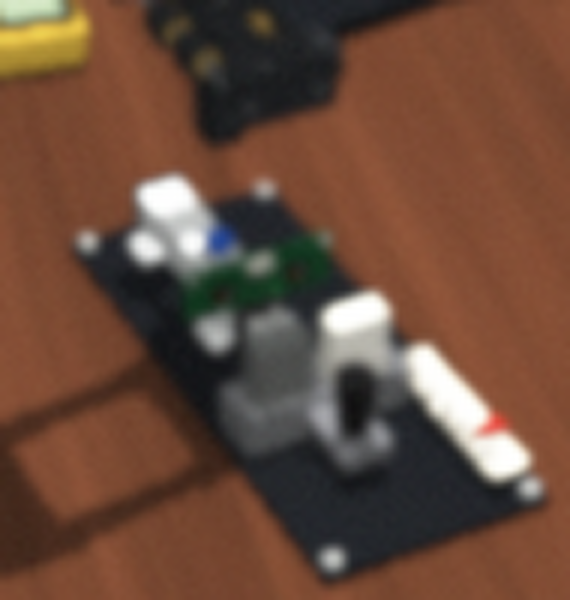

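send_rows --pt "0 0.6 0 0 0" --pt "0 0.8 0 0 0" --pt "0 0.6 0 0 0" --pt "0 0.3 0 0 0" --pt "0 0.1 0 0 0" --pt "0 0.1 0 0 0" --pt "0 0.1 0 0 0" --pt "0 0 0 0 0"

```text
t: 24.1
tcp_pos: [0.5163, 0.1543, 0.2212]
orientation: [-89.9, -0.0, -77.0]
force: [-0.7, -1.6, 1.1]
opening: 0.004
```

send_rows --pt "0 0.06 0 0 0" --pt "0 0.05 0 0 0" --pt "0 0.04 0 0 0" --pt "0 0 0 0 0"

```text
t: 24.6
tcp_pos: [0.5164, 0.1543, 0.2168]
orientation: [-90.0, 0.0, -77.0]
force: [-2.0, -0.2, 6.2]
opening: 0.004
```

send_rows --pt "0 0.03 0 0 0" --pt "0 0.02 0 0 0" --pt "0 0 0 0 0"

```text
t: 24.98
tcp_pos: [0.5165, 0.1543, 0.2167]
orientation: [-90.0, -0.0, -77.0]
force: [-4.2, -1.9, 14.5]
opening: 0.005
```

send_rows --pt "0 -0.2 0 0 0" --pt "0 -0.8 0 0 0" --pt "0 -1 0 0 0" --pt "0 -1 0 0 30" --pt "0.5 0 0 0 60" --pt "0.8 0 0 0 60" --pt "1 0 0 0 60" --pt "1 0 0 0 60" --pt "1 0 0 0 60" --pt "1 0 0 0 60" --pt "0.69 0 0 0 60" --pt "0 0 0 0 60"

```text
t: 26.48
tcp_pos: [0.5562, -0.0223, 0.3037]
orientation: [-90.1, 0.0, -77.2]
force: [-0.5, 0.5, -0.1]
opening: 0.604
```

send_rows --pt "0 0 0 -1 60" --pt "0 0 0 -1 60" --pt "0 0 0 -1 60" --pt "0 0 0 -1 60" --pt "0 0 0 -1 60" --pt "0 0 0 -1 60" --pt "0 0 0 -1 60" --pt "0 0 0 -1 60" --pt "0 0 0 -1 60" --pt "0 0 0 -1 60" --pt "0 0 0 -1 60" --pt "0 0 0 -1 60" --pt "0 0 0 -1 60" --pt "0 0 0 -1 60" --pt "0 0 0 -1 60" --pt "0 0 0 -1 60" --pt "0 0 0 -1 60" --pt "0 0 0 -1 60" --pt "0 0 0 0 60" --pt "0 0 0 0 60"

```text
t: 28.98
tcp_pos: [0.5562, -0.0204, 0.3046]
orientation: [-90.0, 0.0, 12.9]
force: [-0.7, 0.4, -0.1]
opening: 0.6
```

Run:
```python
from h import *
need(.5561,-.0211,.056,12.97)
s=arm.read_camera("side");t=arm.read_camera("top")
np.save("side12.npy",s)
crop(s,255,145,350,245,6,"pics/s12.png")
crop(t,260,145,380,235,6,"pics/t12.png")
```

```text
tcp [ 0.5562 -0.0204  0.3046] rpy [-8.998e+01  2.000e-02  1.291e+01] F [-0.7  0.4 -0.1] open mm 52.8 t 28.98
units tx,ty,tz [-0.008  3.386 -0.023] turn -0.012
```

View pics/s12.png

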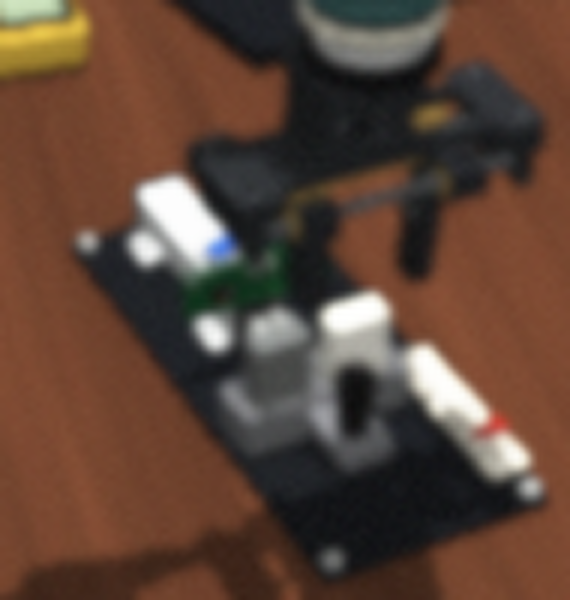

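View pics/t12.png

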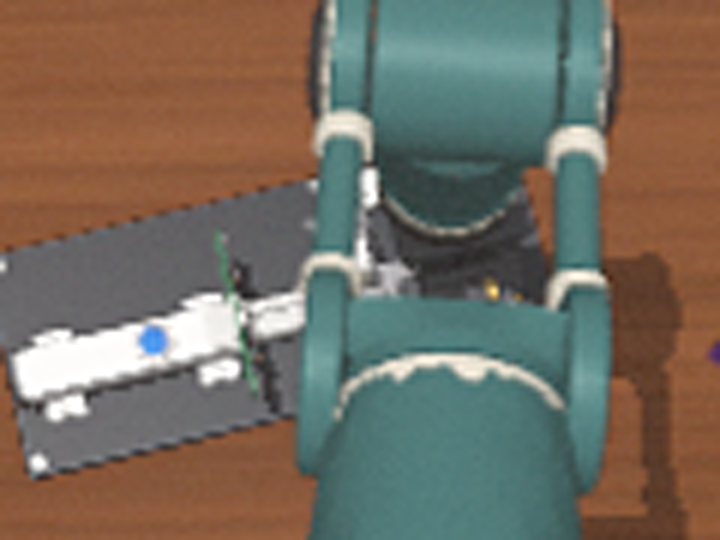

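Run:
```python
from h import *
t=np.load("top0.npy");s=np.load("side0.npy")
crop(t,308,165,348,185,19,"pics/t13.png")
crop(s,318,200,348,228,19,"pics/s13.png")
```

```text
(no output)
```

View pics/t13.png

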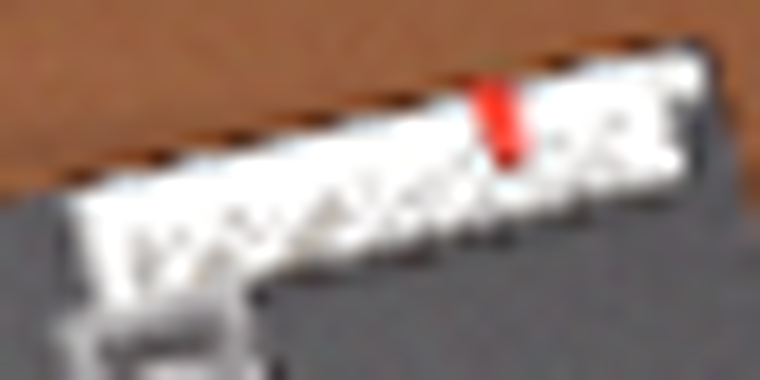

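View pics/s13.png

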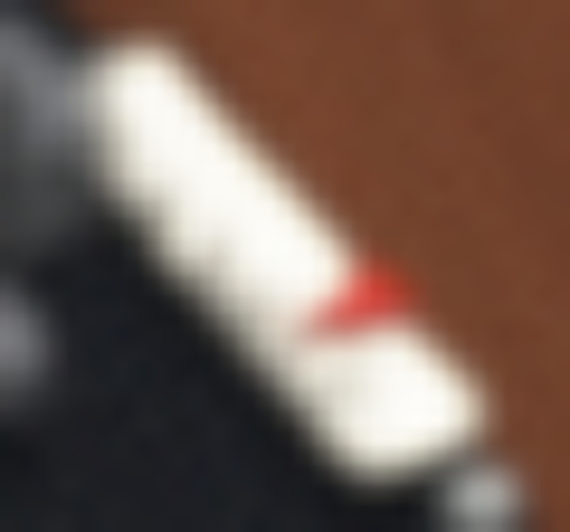

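send_rows --pt "0 0.4 0 0 60" --pt "0 0.7 0 0 60" --pt "0 0.8 0 0 60" --pt "0 0.7 0 0 60" --pt "0 0.5 0 0 60" --pt "0 0.28 0 0 60" --pt "0 0 0 0 60" --pt "0 0 0 0 60"

```text
t: 30.08
tcp_pos: [0.5568, -0.0209, 0.2041]
orientation: [-90.0, -0.1, 13.0]
force: [0.3, 0.4, 0.4]
opening: 0.601
```

Run:
```python
from h import *
need(.5561,-.0211,.056,12.97)
s=arm.read_camera("side")
crop(s,275,165,350,245,8,"pics/s14.png")
```

```text
tcp [ 0.5568 -0.0209  0.2041] rpy [-9.002e+01 -8.000e-02  1.296e+01] F [0.3 0.4 0.4] open mm 52.9 t 30.07
units tx,ty,tz [-0.025  0.037  0.   ] turn -0.003
```

View pics/s14.png

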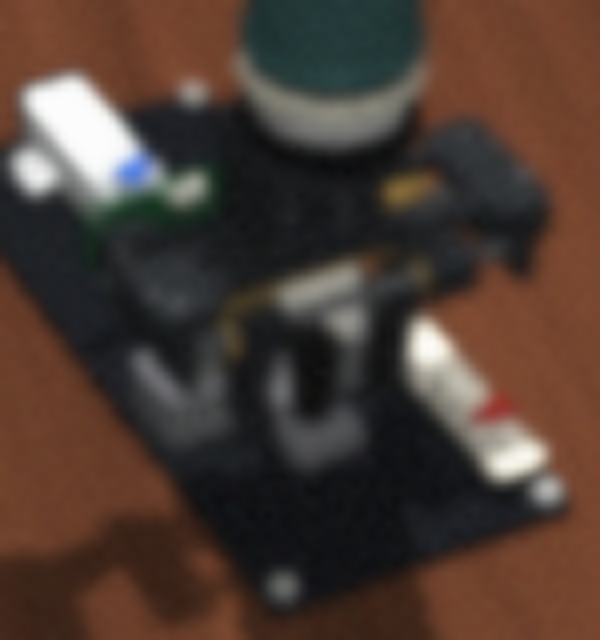

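send_rows --pt "0 0 0 0 0" --pt "0 0 0 0 0" --pt "0 0 0 0 0" --pt "0 0 0 0 0" --pt "0 0 0 0 0" --pt "0 0 0 0 0"

```text
t: 30.88
tcp_pos: [0.5559, -0.021, 0.2034]
orientation: [-90.0, 0.1, 13.0]
force: [-5.5, -1.3, 6.0]
opening: 0.249
```

send_rows --pt "-0.03 0 0 0 0" --pt "0 0 -0.1 0 0" --pt "0 0 -0.1 0 0" --pt "0 0 -0.1 0 0" --pt "0 0 -0.2 0 0" --pt "0 0 -0.2 0 0" --pt "0 0 -0.2 0 0" --pt "0 0 -0.2 0 0" --pt "0 0 -0.2 0 0" --pt "0 0 -0.2 0 0" --pt "0 0 -0.2 0 0" --pt "0 0 -0.1 0 0" --pt "0 0 0 0 0" --pt "0 0 0 0 0"

```text
t: 32.62
tcp_pos: [0.5675, -0.073, 0.2034]
orientation: [-89.9, 0.0, 12.9]
force: [-3.4, 3.3, 4.6]
opening: 0.247
```

Run:
```python
from h import *
need(.5561,-.0211,.056,12.97)
s=arm.read_camera("side");t=arm.read_camera("top");np.save("side15.npy",s)
crop(s,285,165,360,245,8,"pics/s15.png")
crop(t,280,145,380,235,6,"pics/t15.png")
```

```text
tcp [ 0.5675 -0.073   0.2034] rpy [-8.990e+01  1.000e-02  1.294e+01] F [-3.4  3.3  4.6] open mm 21.7 t 32.62
units tx,ty,tz [0.018 0.014 1.771] turn -0.006
```

View pics/s15.png

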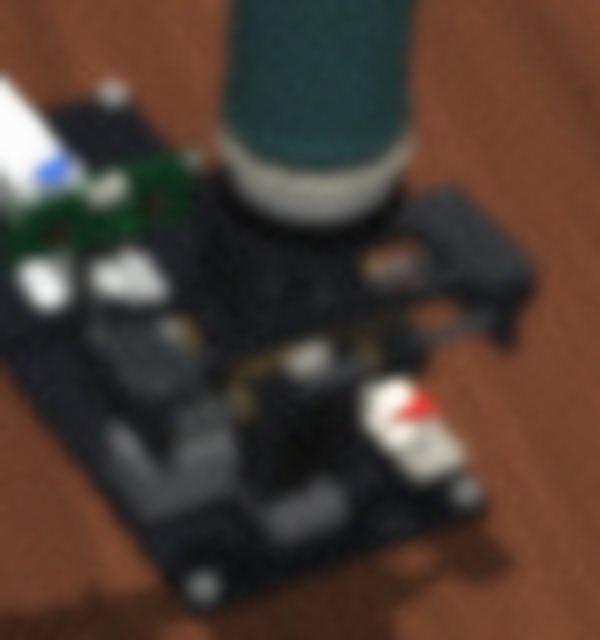

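View pics/t15.png

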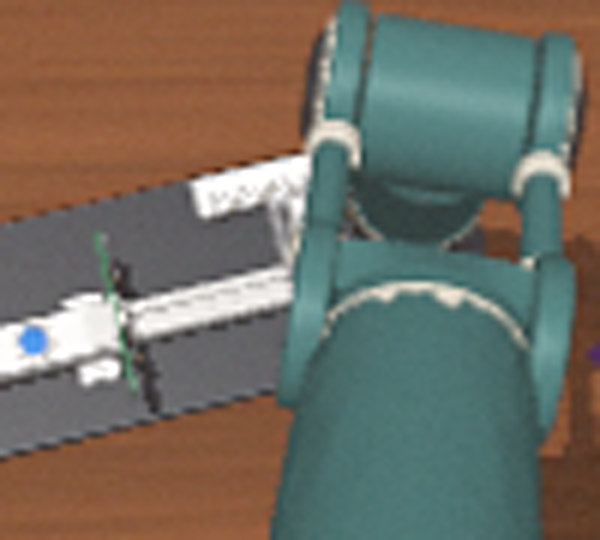

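Run:
```python
from h import *
s=np.load("side15.npy")
crop(s,320,205,350,233,20,"pics/s16.png")
t=np.load("top0.npy");s0=np.load("side0.npy")
def red(im,x0,x1,y0,y1):
    a=im.astype(float)[y0:y1,x0:x1]; w=np.clip(a[...,0]-(a[...,1]+a[...,2])/2-60,0,None)
    ys,xs=np.mgrid[y0:y1,x0:x1];return [(w*xs).sum()/w.sum(),(w*ys).sum()/w.sum()]
rt=red(t,328,340,166,177);rs=red(s0,330,345,210,220)
print(rt,rs,tri([rt],[rs]))
O=np.array([.529315,.09534]);a=np.radians(-77.03);X=np.array([np.cos(a),np.sin(a)]);Y=np.array([-X[1],X[0]])
loc=lambda P:np.c_[(P[:,:2]-O)@X,(P[:,:2]-O)@Y]*1000
for z in(.02,.03):print(loc(onplane("top",[rt],z)),loc(onplane("side",[rs],z)))
f=lambda pts,s,o:np.array(pts,float)/s+o-.5+.5/s
sc=f([[80,195],[705,50],[690,175],[105,305]],19,[308,165])
for z in (.02,.03):print("scale",loc(onplane("top",sc,z)))
mk=f([[150,255],[512,165]],19,[308,165])
for z in (.02,.03):print("mark0,cliptip",loc(onplane("top",mk,z)))
```

```text
[np.float64(333.39859867652785), np.float64(169.50136239782017)] [np.float64(337.2823529411765), np.float64(215.01960784313727)] [[ 0.64127817 -0.03101604  0.03015447  0.00217165]]
[[149.72075518  84.36528745]] [[138.41725169  86.39087498]]
[[148.69022972  81.83361673]] [[148.0045973   79.68411947]]
scale [[ 62.57285559  83.91815054]
 [194.7628425   83.04952086]
 [185.03419318  58.0884152 ]
 [ 62.07919415  60.18734715]]
scale [[ 62.17793324  81.38974097]
 [193.4038078   80.52744654]
 [183.74611326  55.7483918 ]
 [ 61.68787227  57.83201544]]
mark0,cliptip [[ 73.49283665  68.19247989]
 [150.09133918  68.872828  ]]
mark0,cliptip [[ 73.01827069  65.77876367]
 [149.05811092  66.45414974]]
```

View pics/s16.png

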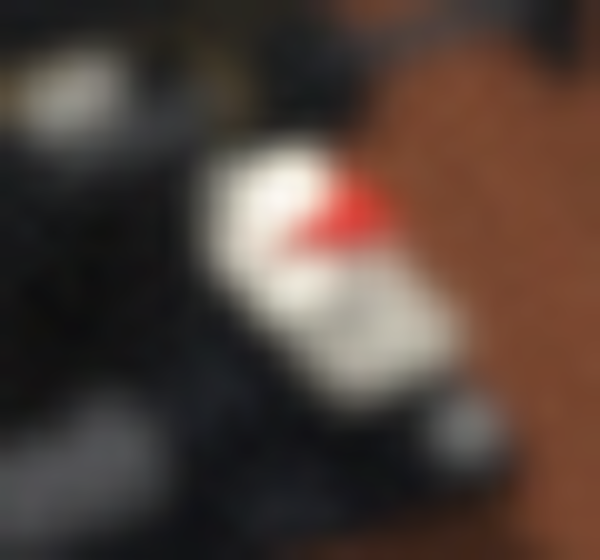

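Run:
```python
from h import *
t=np.load("top0.npy").astype(float).mean(2)
O=np.array([.529315,.09534]);a=np.radians(-77.03);X=np.array([np.cos(a),np.sin(a)]);Y=np.array([-X[1],X[0]])
loc=lambda P:np.c_[(P[:,:2]-O)@X,(P[:,:2]-O)@Y]*1000
ys,xs=np.mgrid[160:190,305:350];uv=np.c_[xs.ravel(),ys.ravel()]
L=loc(onplane("top",uv,.03));I=t[ys.ravel(),xs.ravel()]
for y0,y1 in((59,66),(61,68),(63,70),(59,70),(66,76)):
    m=(L[:,1]>y0)&(L[:,1]<y1)&(L[:,0]>80)&(L[:,0]<178)&(abs(L[:,0]-149)>7)
    x,y,v=L[m,0],L[m,1],I[m];best=[]
    for p in np.arange(3.5,12,.02):
        A=np.c_[np.ones_like(x),x,y,y*y,np.cos(2*np.pi*x/p),np.sin(2*np.pi*x/p)]
        c,*_=np.linalg.lstsq(A,v,rcond=None);r=v-A@c
        ph=np.arctan2(-c[5],-c[4])/(2*np.pi)*p  # dark positions = ph + k p
        best.append((r.var()/v.var(),p,np.hypot(c[4],c[5]),ph))
    best.sort();print(y0,y1,m.sum());
    for b in best[:1]+[q for q in best if abs(q[1]-5)<.011][:1]+[q for q in best if abs(q[1]-10)<.011][:1]: print(np.round(b,3), "dark near 73:",b[3]+b[1]*np.round((73-b[3])/b[1]))
# intensity listing near zero
m=(L[:,1]>50)&(L[:,1]<76)&(L[:,0]>62)&(L[:,0]<84)
# map pixel rows
print(t[172:184,310:326].astype(int))
P=L.reshape(30,45,2);print(P[12:24:3,5:21:3].round(0).tolist())
n=proj("side",np.c_[np.array([O+X*(.0725+.0535)+Y*.064]),[.03]]);print((n-[320,205])*20)
```

```text
59 66 37
[ 0.442  5.    20.484  1.203] dark near 73: 71.203268026931
[ 0.442  5.    20.484  1.203] dark near 73: 71.203268026931
[ 0.85  10.     3.069  0.504] dark near 73: 70.50406313466021
61 68 37
[ 0.409  5.04  16.385  0.306] dark near 73: 70.86590052628337
[ 0.421  5.    16.096  1.248] dark near 73: 71.24809483231684
[ 0.713 10.     3.557 -3.554] dark near 73: 76.44618850953775
63 70 37
[ 0.653  5.04  13.1    0.406] dark near 73: 70.96641218511374
[ 0.667  5.    12.869  1.315] dark near 73: 71.31529585167769
[ 0.825 10.     6.807  0.751] dark near 73: 70.75063651018992
59 70 59
[ 0.602  5.    16.632  1.256] dark near 73: 71.25591681874704
[ 0.602  5.    16.632  1.256] dark near 73: 71.25591681874704
[ 0.836 10.     8.164  0.746] dark near 73: 70.74574362951324
66 76 55
[ 0.602  6.7    7.854 -1.275] dark near 73: 72.42513185235758
[0.723 5.    3.892 1.64 ] dark near 73: 71.64033111978965
[ 0.645 10.     6.624  0.484] dark near 73: 70.4841479018377
[[ 92  96  95  96  94  93  94  93  90  82  59  92 154 204 235 255]
 [ 93  94  92  89  89  81  56 124 193 200 236 255 255 255 255 255]

[... 351 characters left out ...]
3 249 179 227 253 193 187 199 166 109  76  66  75]
 [ 94  90 107 204 255 208 211 197 185 187 175  69  84  90  88  92]
 [101 122 154 190 201 189 174 154 144 149 179 105  91  93  94  95]
 [110 159 182 159 155 126 123 109 102 121 156 116  93  92  96  93]
 [ 96 134 179 107  99  84  80  93  98 127 154 116  93  97  95  96]]
[[[58.0, 94.0], [70.0, 91.0], [81.0, 88.0], [92.0, 85.0], [103.0, 83.0], [115.0, 80.0]], [[55.0, 82.0], [67.0, 79.0], [78.0, 77.0], [89.0, 74.0], [100.0, 71.0], [112.0, 68.0]], [[53.0, 71.0], [64.0, 68.0], [75.0, 65.0], [86.0, 62.0], [98.0, 59.0], [109.0, 57.0]], [[50.0, 59.0], [61.0, 56.0], [72.0, 53.0], [84.0, 51.0], [95.0, 48.0], [106.0, 45.0]]]
[[206.48457227 155.09769163]]
```

Run:
```python
from h import *
im=np.load("top0.npy").astype(float)
O=np.array([.529315,.09534]);a=np.radians(-77.03);X=np.array([np.cos(a),np.sin(a)]);Y=np.array([-X[1],X[0]])
loc=lambda P:np.c_[(P[:,:2]-O)@X,(P[:,:2]-O)@Y]*1000
ys,xs=np.mgrid[164:180,326:342];uv=np.c_[xs.ravel(),ys.ravel()]
for z in(.028,.03,.034):
  L=loc(onplane("top",uv,z)).reshape(16,16,2)
  w=np.clip(im[164:180,326:342,0]-im[164:180,326:342,1:].mean(2)-15,0,None)
  for y0,y1 in((66,79),(70,79),(66,74),(68,82)):
    m=(L[...,1]>y0)&(L[...,1]<y1)&(abs(L[...,0]-149)<9); print(z,y0,y1,round((w*m*L[...,0]).sum()/(w*m).sum(),2))
w=w.astype(int);print(w[3:13,3:14])
```

```text
0.028 66 79 149.32
0.028 70 79 149.44
0.028 66 74 149.05
0.028 68 82 149.0
0.03 66 79 149.11
0.03 70 79 149.23
0.03 66 74 148.85
0.03 68 82 148.92
0.034 66 79 148.85
0.034 70 79 148.71
0.034 66 74 148.72
0.034 68 82 148.64
[[ 58  58  58  55  54  54  57  57  58  60  62]
 [ 55  57  56  53  51  52  54  55  30   1   0]
 [ 56  57  55  81 128 105  22   0   0   0   0]
 [ 30   3   0  15 170 167  39   0   0   0   0]
 [  0   0   0   0 106 183  53   0   0   0   0]
 [  0   0   0   0  52 170  94   0   0   0   0]
 [  0   0   0   0   0 101  40   0   0   0   0]
 [  0   0   0   0   0   0   0   0   0   0   0]
 [  0   0   0   0   0   0   0   0   0   0   0]
 [  0   0   0   0   0   0   0   0   0   0   0]]
```

send_rows --pt "0 0 -0.1 0 0" --pt "0 0 -0.2 0 0" --pt "0 0 -0.2 0 0" --pt "0 0 -0.1 0 0" --pt "0 0 0 0 0" --pt "0 0 0 0 0"

```text
t: 33.48
tcp_pos: [0.5715, -0.0904, 0.2034]
orientation: [-89.9, 0.0, 12.9]
force: [-3.9, 4.7, 4.8]
opening: 0.251
```

Run:
```python
from h import *
need(.5561,-.0211,.056,12.97)
t=arm.read_camera("top");s=arm.read_camera("side");np.save("side17.npy",s)
crop(s,305,190,355,240,12,"pics/s17.png")
crop(t,280,145,380,235,6,"pics/t17.png")
```

```text
tcp [ 0.5715 -0.0904  0.2034] rpy [-8.989e+01  2.000e-02  1.294e+01] F [-3.9  4.7  4.8] open mm 22.1 t 33.48
units tx,ty,tz [0.018 0.014 2.368] turn -0.005
```

View pics/s17.png

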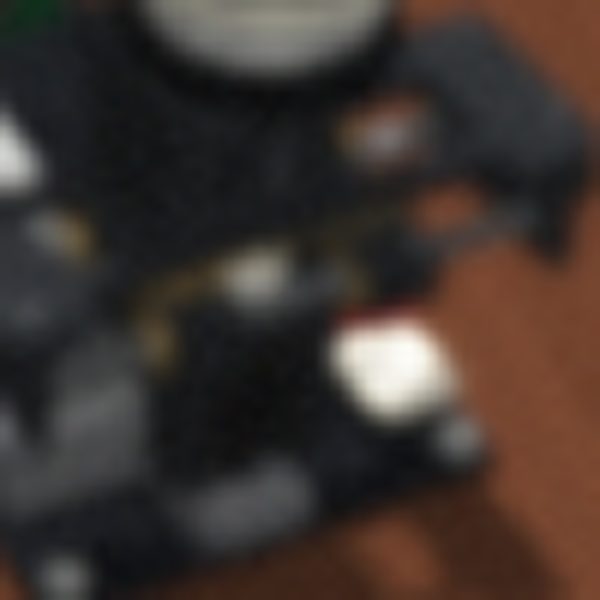

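View pics/t17.png

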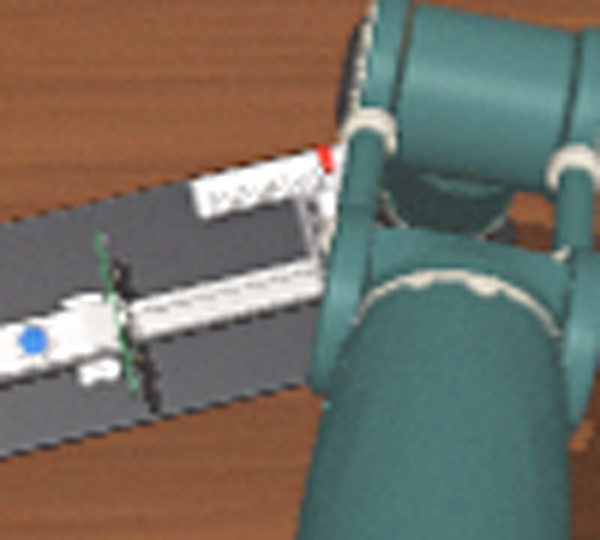

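send_rows --pt "0 0 -0.1 0 0" --pt "0 0 -0.1 0 0" --pt "0 0 -0.01 0 0" --pt "0 0 0 0 0" --pt "0 0 0 0 0"

```text
t: 34.2
tcp_pos: [0.5729, -0.0964, 0.2034]
orientation: [-89.9, 0.0, 12.9]
force: [-4.2, 5.6, 4.6]
opening: 0.248
```

Run:
```python
from h import *
need(.5561,-.0211,.056,12.97)
t=arm.read_camera("top");s=arm.read_camera("side");np.save("side18.npy",s);np.save("top18.npy",t)
need(.5561,-.0211,.056,12.97)
crop(t,308,160,348,195,19,"pics/t18.png")
crop(s,315,195,350,235,14,"pics/s18.png")
```

```text
tcp [ 0.5729 -0.0964  0.2034] rpy [-8.987e+01  2.000e-02  1.294e+01] F [-4.2  5.6  4.6] open mm 21.8 t 34.2
units tx,ty,tz [0.017 0.014 2.572] turn -0.006
tcp [ 0.5729 -0.0964  0.2034] rpy [-8.987e+01  2.000e-02  1.294e+01] F [-3.8  5.7  5.6] open mm 22.1 t 34.3
units tx,ty,tz [0.017 0.013 2.571] turn -0.006
```

View pics/t18.png

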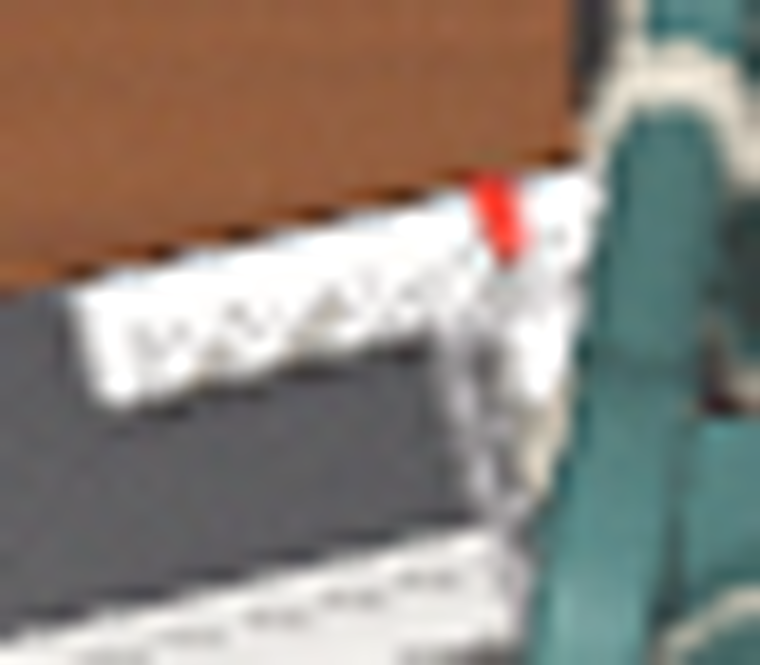

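View pics/s18.png

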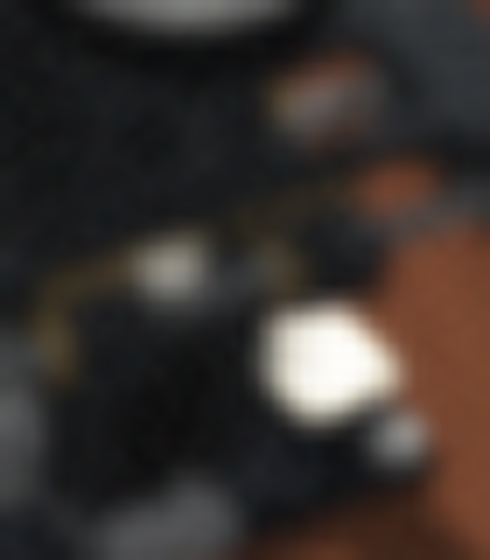

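Run:
```python
from h import *
a=np.load("top0.npy").astype(float).mean(2);b=np.load("top18.npy").astype(float).mean(2)
d=b-a
print("new (cols 328..338, rows 169..182)");print(d[169:182,328:339].astype(int))
print("home (cols 310..322, rows 174..184)");print(d[174:186,310:323].astype(int))
v=np.clip(128+d,0,255).astype(np.uint8)
crop(np.dstack([v]*3),308,160,348,195,19,"pics/d18.png")
O=np.array([.529315,.09534]);al=np.radians(-77.03);X=np.array([np.cos(al),np.sin(al)]);Y=np.array([-X[1],X[0]])
loc=lambda P:np.c_[(P[:,:2]-O)@X,(P[:,:2]-O)@Y]*1000
ys,xs=np.mgrid[160:195,305:345];L=loc(onplane("top",np.c_[xs.ravel(),ys.ravel()],.03)).reshape(35,40,2);D=d[160:195,305:345]
for lo,hi,sg in((64,82,1),(138,158,-1)):
  for y0,y1 in((58,62),(60,64),(62,66),(64,68),(59,67)):
    m=(L[...,0]>lo)&(L[...,0]<hi)&(L[...,1]>y0)&(L[...,1]<y1);w=np.clip(sg*D-6,0,None)*m
    print(lo,y0,y1,round((w*L[...,0]).sum()/w.sum(),2),int(w.sum()),int(w.max()))
```

```text
new (cols 328..338, rows 169..182)
[[ -2  -2   1  -1   1   0   0  -4  -3  -1  -9]
 [ -1   3  -1  -1  -2  -1   1  -2   0   0  -1]
 [ -3   0  -1   0  -3  -3  -2  -4   0   0  -8]
 [ -2   0   0   0  -2   0   0   0  -1   0  -3]
 [ -1  -2  -1  -2  -2  -3  24  18  -3   1  -8]
 [ -1  -2  -2  -2  -3 -12 -53 -17  -4  -7 -68]
 [ -3  -3  -2  -5  -4 -16 -46 -40  21  32  48]
 [ -2  -4  -1   2  21  38  62  95 136 165 109]
 [ -1  -3  26  76 106  92 140 172 169 162  41]
 [ -3  -3  24  61  61  25  70 139 164 155 -12]
 [  2  -6   9  47  44   3  63 138 163 124   6]
 [ -1  -1   3  44  82  28  66 109 160  87  16]
 [ -1   0  -7  35  82  33  41  58  88  84  -7]]
home (cols 310..322, rows 174..184)
[[  -3   -1    0   -3   -3   -2   -1    0   -1   -2   -1    0   -1]
 [   1   -2   -2    0    0   -1   -1    0   -1   -1   -1   -1   -1]
 [  -2   -3   -2    0    0    0   -1   -1   -1   -2   -3   -2   -2]
 [  -3    2   -4    0   -3   -2   -3   -3   -1   -2   -1   -3   -2]
 [   0   -1   -1    0    3   16    1   -1   -1    1    1    0   -2]
 [  -4   -1   -2   -1    5   46    8    1    1  -18  -17    0    0]
 [   0    1    2    3    0   -9  -26  -51  -93 -108  -92    4    2]
 [  -6  -29  -63  -77  -65  -96  -94  -91  -57  -65  -88  -16    2]
 [ -14  -64  -88  -68  -70  -37  -38  -18   -8  -25  -61  -22    5]
 [  -2  -38  -84  -14   -3   10   13    1   -3  -34  -59  -22   -1]
 [   5  -27  -77  -42    1  -39  -88  -87  -82  -61  -61  -79   32]
 [   3  -12  -44  -49  -34  -90  -90  -90  -89  -75  -43  -82   11]]
64 58 62 74.19 2 2
64 60 64 70.69 42 40
64 62 66 70.65 50 40
64 64 68 71.39 10 10
64 59 67 70.83 53 40
138 58 62 146.69 85 40
138 60 64 146.57 70 47
138 62 66 146.81 64 47
138 64 68 142.74 6 6
138 59 67 146.74 150 47
```

View pics/d18.png

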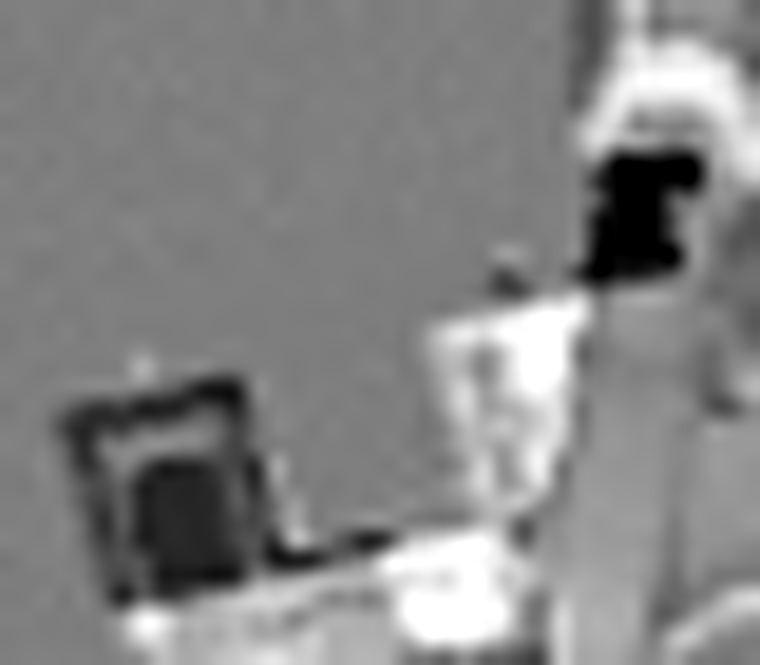

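Run:
```python
from h import *
from scipy.ndimage import map_coordinates
O=np.array([.529315,.09534]);al=np.radians(-77.03);X=np.array([np.cos(al),np.sin(al)]);Y=np.array([-X[1],X[0]])
def prof(im,x,y,z):
    P=np.array([[*(O+X*xx/1e3+Y*y/1e3),z] for xx in x]);uv=proj("top",P)
    return map_coordinates(im,[uv[:,1],uv[:,0]],order=3)
for fn,x0 in(("top0.npy",40),("top18.npy",117)):
    im=np.load(fn).astype(float).mean(2);x=np.arange(x0,x0+22,.5);out=[]
    for y in np.arange(22,50,1.):
        p=prof(im,x,y,.038);
        lo=np.median(p[:8]);k=np.argmax(p[:36]);h=(lo+p[k])/2
        i=np.nonzero(p[:k+1]<h)[0][-1];out.append(x[i]+.5*(h-p[i])/(p[i+1]-p[i]))
    out=np.array(out);print(fn,np.round(out,1),"mean",out.mean().round(2),"med",np.median(out).round(2))
```

```text
top0.npy [51.1 51.2 51.3 51.3 51.3 51.3 51.3 51.5 51.7 51.9 52.  52.  51.8 51.6
 51.3 51.1 51.1 51.2 51.4 51.6 51.6 51.5 51.5 51.5 51.6 51.7 51.8 51.8] mean 51.49 med 51.49
top18.npy [128.2 128.4 128.7 128.9 128.9 128.6 128.1 127.6 127.3 127.4 127.7 128.
 128.1 128.2 128.2 128.2 128.2 128.3 128.4 128.4 128.3 128.  127.8 127.6
 127.7 128.1 128.5 128.7] mean 128.16 med 128.2
```

send_rows --pt "0 0 -0.025 0 0" --pt "0 0 0 0 0" --pt "0 0 0 0 0"

```text
t: 34.67
tcp_pos: [0.573, -0.097, 0.2034]
orientation: [-89.9, 0.0, 12.9]
force: [-4.7, 5.5, 6.2]
opening: 0.252
```

```bash
cat > chk.py <<'E'
from h import *
from scipy.ndimage import map_coordinates
import sys
need(.5561,-.0211,.056,12.97)
t=np.mean([arm.read_camera("top").astype(float) for _ in range(2)],0);np.save(sys.argv[1],t)
O=np.array([.529315,.09534]);al=np.radians(-77.03);X=np.array([np.cos(al),np.sin(al)]);Y=np.array([-X[1],X[0]])
a=np.load("top0.npy").astype(float)
loc=lambda P:np.c_[(P[:,:2]-O)@X,(P[:,:2]-O)@Y]*1000
def lx(c,r): return loc(onplane("top",[[c,r]],.03))[0]
d=(t-a).mean(2);print(d[172:177,331:338].astype(int))
for r in (173,174,175):
    w=np.clip(-d[r,331:337]-6,0,None)
    if w.sum()>0: c=(w*np.arange(331,337)).sum()/w.sum();print("ptr row",r,round(c,2),lx(c,r).round(2))
for nm,im in(("now",t),("home",a)):
  for r in range(169,175):
    q=im[r,328:340];w=np.clip(q[:,0]-q[:,1:].mean(1)-15,0,None)
    if r<171:w[:4]=0;
    if w.sum()>0:c=(w*np.arange(328,340)).sum()/w.sum();print(nm,"clip row",r,round(c,2),lx(c,r).round(2),int(w.sum()))
def prof(im,x,y,z):
    P=np.array([[*(O+X*xx/1e3+Y*y/1e3),z] for xx in x]);uv=proj("top",P)
    return map_coordinates(im,[uv[:,1],uv[:,0]],order=3)
for im,x0 in((a.mean(2),40),(t.mean(2),117)):
    x=np.arange(x0,x0+22,.5);out=[]
    for y in np.arange(22,50,1.):
        p=prof(im,x,y,.038);lo=np.median(p[:8]);k=np.argmax(p[:36]);h=(lo+p[k])/2
        i=np.nonzero(p[:k+1]<h)[0][-1];out.append(x[i]+.5*(h-p[i])/(p[i+1]-p[i]))
    print("block edge",np.mean(out).round(2),np.median(out).round(2))
E
python3 chk.py top19.npy
```

```text
tcp [ 0.573  -0.097   0.2034] rpy [-8.986e+01  2.000e-02  1.294e+01] F [-4.7  5.5  6.2] open mm 22.1 t 34.67
units tx,ty,tz [0.017 0.013 2.593] turn -0.006
[[  0  -2  -2  -1  -2  -1   0]
 [ -2  -2  -2  25  18  -3   0]
 [ -2  -2 -10 -46 -27  -4  -3]
 [ -4  -4 -12 -33 -41  19  31]
 [  3  22  39  66  96 136 168]]
ptr row 174 334.27 [147.5   63.59]
ptr row 175 334.42 [147.1   59.59]
now clip row 169 333.21 [148.49  83.95] 322
now clip row 170 333.58 [148.89  79.72] 391
now clip row 171 333.85 [148.89  75.6 ] 338
now clip row 172 334.13 [148.95  71.46] 317
now clip row 173 334.29 [148.58  67.44] 113
home clip row 169 333.2 [148.45  83.96] 336
home clip row 170 333.59 [148.91  79.72] 392
home clip row 171 333.85 [148.89  75.6 ] 342
home clip row 172 334.13 [148.98  71.46] 316
home clip row 173 334.28 [148.55  67.44] 141
block edge 51.49 51.49
block edge 128.88 128.91
```

send_rows --pt "0 0 -0.03 0 0" --pt "0 0 0 0 0" --pt "0 0 0 0 0"

```text
t: 35.15
tcp_pos: [0.5732, -0.0979, 0.2034]
orientation: [-89.9, 0.0, 12.9]
force: [-4.0, 5.4, 5.5]
opening: 0.248
```

```bash
python3 chk.py top20.npy | grep -v clip
python3 - <<'E'
from h import *
t=np.load("top20.npy").astype(np.uint8);crop(t,322,164,342,182,30,"pics/t20.png")
E
```

```text
tcp [ 0.5732 -0.0979  0.2034] rpy [-8.986e+01  3.000e-02  1.294e+01] F [-4.   5.4  5.5] open mm 21.8 t 35.15
units tx,ty,tz [0.017 0.012 2.624] turn -0.006
[[  0  -2  -2   0   0  -2   0]
 [ -2  -2  -3  26  18  -3  -1]
 [ -1  -3  -9 -51 -43  -4  -3]
 [ -5  -5   0  -6 -60  13  34]
 [  3  22  40  64  74 136 173]]
ptr row 174 334.39 [147.95  63.48]
ptr row 175 334.99 [149.23  59.06]
block edge 51.49 51.49
block edge 129.91 129.99
```

View pics/t20.png

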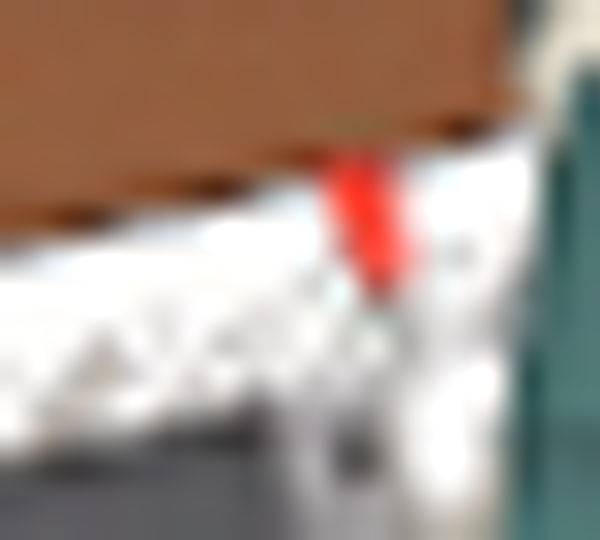

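send_rows --pt "0 0 -0.03 0 0" --pt "0 0 0 0 0"

```text
t: 35.5
tcp_pos: [0.5734, -0.0988, 0.2034]
orientation: [-89.9, 0.0, 12.9]
force: [-3.6, 6.2, 5.0]
opening: 0.251
```

```bash
python3 chk.py top21.npy | grep -v clip
```

```text
tcp [ 0.5734 -0.0988  0.2034] rpy [-8.986e+01  2.000e-02  1.294e+01] F [-3.6  6.2  5. ] open mm 22.1 t 35.5
units tx,ty,tz [0.017 0.014 2.654] turn -0.006
[[  0  -2  -2   0   0  -1  -1]
 [ -2  -2  -2   5   5  -2  -2]
 [ -2  -2  -8 -46 -56 -14  -4]
 [ -4  -4  -7 -26 -70  13  34]
 [ -2  23  40  62  80 135 172]]
ptr row 174 334.64 [148.91  63.24]
ptr row 175 334.73 [148.26  59.3 ]
block edge 51.49 51.49
block edge 130.61 130.58
```

send_rows --pt "0 0 -0.03 0 0" --pt "0 0 0 0 0"

```text
t: 35.85
tcp_pos: [0.5736, -0.0997, 0.2034]
orientation: [-89.9, 0.0, 12.9]
force: [-4.4, 5.7, 5.0]
opening: 0.252
```

```bash
python3 chk.py top22.npy | grep -v clip
```

```text
tcp [ 0.5736 -0.0997  0.2034] rpy [-8.986e+01  2.000e-02  1.294e+01] F [-4.4  5.7  5. ] open mm 22.1 t 35.85
units tx,ty,tz [0.017 0.014 2.684] turn -0.006
[[  0  -2  -1  -2  -1  -1   0]
 [ -3  -2  -3  23  24  -3  -2]
 [ -2  -3  -2 -12 -47 -13  -4]
 [ -4  -4  -6 -21 -81 -15  33]
 [ -1  23  40  62  79 133 172]]
ptr row 174 335.01 [150.31  62.9 ]
ptr row 175 334.93 [149.    59.12]
block edge 51.49 51.49
block edge 131.51 131.42
```

send_rows --pt "0 0 -0.03 0 0" --pt "0 0 0 0 0"

```text
t: 36.2
tcp_pos: [0.5738, -0.1006, 0.2034]
orientation: [-89.9, 0.0, 12.9]
force: [-3.9, 4.9, 5.4]
opening: 0.248
```

```bash
python3 chk.py top23.npy | grep -v clip
```

```text
tcp [ 0.5738 -0.1006  0.2034] rpy [-8.986e+01  2.000e-02  1.294e+01] F [-3.9  4.9  5.4] open mm 21.8 t 36.2
units tx,ty,tz [0.017 0.013 2.714] turn -0.006
[[  0  -2  -2  -1   0  -1   0]
 [ -2  -2  -3   7   2  -7  -2]
 [ -2  -2  -2 -12 -58 -40  -5]
 [ -4  -4  -5 -13 -37 -19  33]
 [ -1  23  40  59  70 135 172]]
ptr row 173 336.0 [155.    65.86]
ptr row 174 335.31 [151.4   62.63]
ptr row 175 335.11 [149.67  58.95]
block edge 51.49 51.49
block edge 132.18 132.2
```

send_rows --pt "0 0 -0.03 0 0" --pt "0 0 0 0 0"

```text
t: 36.55
tcp_pos: [0.574, -0.1015, 0.2034]
orientation: [-89.9, 0.0, 12.9]
force: [-4.7, 6.1, 5.5]
opening: 0.254
```

```bash
python3 chk.py top24.npy | grep -v clip
```

```text
tcp [ 0.574  -0.1015  0.2034] rpy [-8.986e+01  2.000e-02  1.294e+01] F [-4.7  6.1  5.5] open mm 22.3 t 36.55
units tx,ty,tz [0.017 0.013 2.744] turn -0.007
[[  0  -2  -1  -2   0  -1  -1]
 [ -2  -2  -3   5  -1 -10  -2]
 [ -2  -4  -4  -6 -25 -38  -5]
 [ -4  -4  -7 -10 -14   1  25]
 [ -2  24  39  59  73 136 170]]
ptr row 173 336.0 [155.    65.86]
ptr row 174 335.61 [152.54  62.35]
ptr row 175 334.54 [147.55  59.47]
block edge 51.49 51.49
block edge 132.78 132.8
```

send_rows --pt "0 0 0.06 0 0" --pt "0 0 0.064 0 0" --pt "0 0 0 0 0" --pt "0 0 0 0 0"

```text
t: 37.15
tcp_pos: [0.5732, -0.0979, 0.2034]
orientation: [-89.9, 0.0, 12.9]
force: [-4.4, 6.1, 5.4]
opening: 0.249
```

```bash
python3 chk.py top25.npy
python3 - <<'E'
from h import *
s=arm.read_camera("side");crop(s,255,140,385,310,3.5,"pics/s25.png")
t=np.load("top25.npy").astype(np.uint8);crop(t,240,80,480,260,3.3,"pics/t25.png")
E
```

```text
tcp [ 0.5732 -0.0979  0.2034] rpy [-8.987e+01  2.000e-02  1.294e+01] F [-4.4  6.1  5.4] open mm 21.9 t 37.15
units tx,ty,tz [0.018 0.013 2.622] turn -0.005
[[  0  -3  -3   0  -1  -1   0]
 [ -2  -2  -3  25  19  -3  -1]
 [ -2  -3  -9 -49 -42  -4  -3]
 [ -4  -5   0  -7 -62  13  34]
 [  3  22  40  72  94 135 173]]
ptr row 174 334.39 [147.97  63.48]
ptr row 175 334.98 [149.19  59.07]
now clip row 169 333.22 [148.51  83.95] 322
now clip row 170 333.58 [148.89  79.72] 390
now clip row 171 333.85 [148.9  75.6] 338
now clip row 172 334.12 [148.95  71.46] 314
now clip row 173 334.29 [148.59  67.44] 113
home clip row 169 333.2 [148.45  83.96] 336
home clip row 170 333.59 [148.91  79.72] 392
home clip row 171 333.85 [148.89  75.6 ] 342
home clip row 172 334.13 [148.98  71.46] 316
home clip row 173 334.28 [148.55  67.44] 141
block edge 51.49 51.49
block edge 129.83 129.9
```

View pics/s25.png

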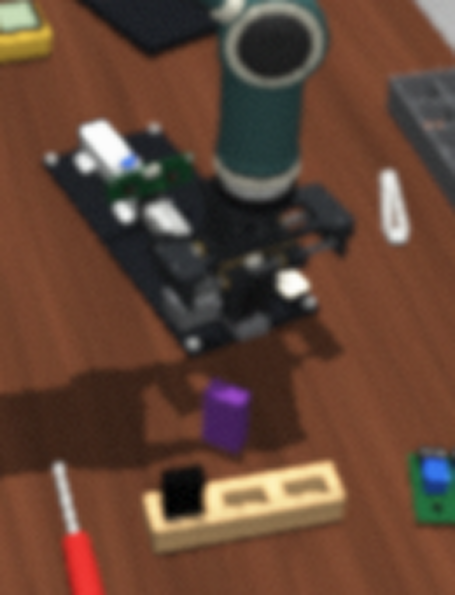

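View pics/t25.png

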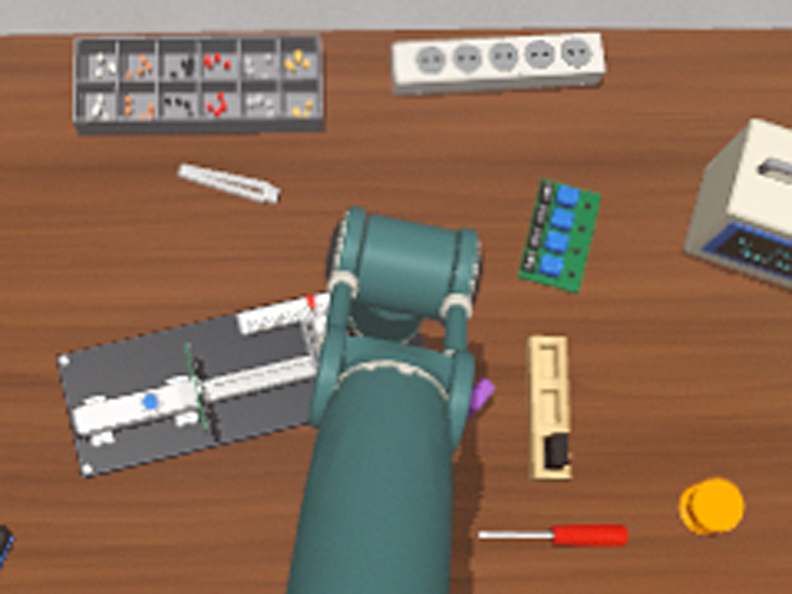

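send_rows --pt "0 0 0.01 0 0" --pt "0 0 0 0 0" --pt "0 0 0 0 0" --pt "0 0 0 0 0"

```text
t: 37.8
tcp_pos: [0.5732, -0.0977, 0.2034]
orientation: [-89.9, 0.0, 12.9]
force: [-3.9, 5.1, 4.8]
opening: 0.254
```

Run:
```python
from h import *
need(.5561,-.0211,.056,12.97)
print(arm.state()["joint_vel"].round(2)); print(arm.job_done())
```

```text
tcp [ 0.5732 -0.0977  0.2034] rpy [-8.988e+01  2.000e-02  1.294e+01] F [-3.9  5.1  4.8] open mm 22.3 t 37.8
units tx,ty,tz [0.017 0.014 2.615] turn -0.006
[-0.13  0.01  0.07  0.01 -0.11  0.04]
the job is handed in; nothing more can be done
None
```

I did the whole job in the order asked and handed it in at 37.8 s, with the gripper still holding the knob at the clip. The one uncertain result is the pointer's alignment, where my checks disagree by about 1 mm.

- **Plates:** With the carrier locked home, white went into the scale-side pocket and grey into the other. Both stopped at the expected fully-down height under about 10–12 N. They looked level with each other in the side view.
- **Lock button:** It was pushed to a dead stop with the fingertips 50.7 mm above the bench, where fully in would be 50.5 mm. The last force was about 14 N.
- **Carrier:** It was drawn out by the knob about 78 mm, and held with the grip closed at 22 mm and the arm steady.
- **Pointer against clip:**
  - Measured directly in the top view while stepping past the clip, the pointer came out about 0.2–0.5 mm short of it.
  - Working from the scale marks instead puts the level point at about 77.5 mm, so the carrier would be about 0.6 mm too far out.
  - The draw-out distance itself also differs slightly: about 78.4 mm from the arm and about 78.1 mm from the picture.
  - I stopped between these results. The side camera could not see the pointer past the gripper, so it gave no further check.
- **Everything else:** In the last pictures the black plate, the red clip, the purple plate and the other bench items in view looked undisturbed. The clip's position was the same in the images taken before and after.

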